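# Fit the wheel's snap ring with the pliers and hold it open at the groove

### The arm

A 6-joint arm with a two-finger parallel gripper is mounted at the origin on the work surface. World frame = base frame: x ahead of the robot, y to its left, z up, the work surface at z = 0. Lengths are in m, angles in degrees, forces in N, time in s.
With the tool pointing down it reaches from about 0.3 to 0.75 m from the base axis. Payload 8.5 kg.
Tool frame: the origin (TCP) lies midway between the tips of the shut fingers; the grasp point (between the pads) lies 19 mm behind it; y points along the fingers, z is the direction in which the jaws open and shut, and the axes are right-handed (so a half turn about y gives the same grasp; the last joint's range is limited). The gripper opens to 85 mm and grips with 20 to 120 N. Pads are 22 mm wide; open, the fingers measure 114 mm over their backs; the gripper's body (76 mm by 85 mm) begins 54 mm behind the grasp point. The pads swing forward as they close: fully open they stand 13 mm farther back than shut.
Start: joints at [-12.336, 21.807, 74.336, -0, 83.858, -12.336], TCP at [0.55, 0, 0.231] pointing down, gripper open.
Joint ranges: [-178.18, 178.18], [-50.72, 133.34], [12.68, 142.11], [-81.47, 261.47], [9.98, 163.14], [-165.26, 165.26]. Speed limits (degrees/s): [136.94, 136.94, 180, 180, 180, 180].

### API

Orientations are given as a 3x3 rotation matrix whose columns are the frame's x, y, z axes.
In Python, from rig import status, imaging, job gives the robot as it stands. The module is installed in compiled form; this text tells all that it offers.
- The arm moves only by the tool jog_arm, never from a script. Its argument "rows" is a list of rows, each an object of numbers: "hand": the opening, from 0 (shut) to 1 (fully open); "dx", "dy", "dz": the shift along the tool's x, y, z in cm; "ax", "ay", "az": the turn, a rotation vector about the tool's x, y, z in degrees. In form: [{"hand": .., "dx": .., "dy": .., "dz": .., "ax": .., "ay": .., "az": ..}, ...]. A call has exactly 5 rows; each row shifts and turns the commanded pose from where the row before left it, along the tool's axes as they then stand; what a row does not reach is not made up. A row lasts 1/12 s, in which the tool goes at most 41.7 mm and 7.16 degrees, less where a joint would pass 70% of its speed; a pose out of reach is approached as far as the arm can. A call is refused whole if a number of a shift passes 4.17 or a number of a turn 7.16, either way. A call with a gripper value outside its range is refused whole. The fingers move at their own pace and stop on an object; "newtons" is the grip in N (left out, the last holds). Time passes only in rows, so rows that do not move let the fingers close, or fill a call up. It gives the time, the measured TCP pose, the force and the opening at its end, in the units of the state.
- status.observe(): the state, without advancing time (a new reading comes with each control period).
- imaging.get_image(name): name is "scene" or "side" or "wrist"; returns the picture (384x512x3 uint8, red, green, blue); there is no depth.
- imaging.camera_model(name): a dict with "K" (3x3 intrinsics, pixels), "position" and "rotation" of the camera in the world; the wrist camera has in their place "tool_from_camera" (4x4, takes a point from camera to tool coordinates, whose origin is the TCP and whose axes are the tool frame's). Camera axes: x right, y down, z forward; pixel columns grow to the right and rows downward; lengths in m; the calibration is good to about 2 mm. A picture is of the moment at which its call begins: read the wrist's pose just before it. camera_model takes no time and is no camera call.
- job.close_job(): hands the job in, once; it reports no verdict.
The state is a dict: "time_s": time; "q": joint angles; "qvel": joint speeds; "joint_efforts": joint torques, N m; "position": TCP position; "tool_rot": TCP orientation; "ft_force": force on the tool from outside, world axes, zero at the start; "wrist_torque": the same for the moment, N m; "grip_width": finger opening in m.
Only numpy, scipy, OpenCV 4.12 (cv2) and the standard library are available. Lean on these libraries where they do the work, as an engineer would, in place of code of your own. Each camera call takes 0.05 s, during which the arm holds its last target.

### The job

Pick up the snap ring pliers from their rest by squeezing the handles, so that the snap ring on their tips spreads, and slide the ring down over the end of the axle until it lies level in line with the groove just above the wheel's hub. Finish while still holding the pliers there, squeezed, with the ring spread and centred around the axle and not leaning on axle or hub. Leave the other things on the bench alone.

Things in the scene. Friction and masses are not known exactly. Their poses are not given: they have to be found in the camera images.
- pliers: loose snap ring pliers (0.22 to 0.33 kg), level on the tool rest: two red handles, 14 mm tall, and bent-down tips that carry a dark snap ring, caught on them for good. Origin on the pivot at mid-height of the handles; x from handles to ring, z up. Handles run 30 to 112 mm behind the pivot; balance point about 25 mm behind it. Squeezing them spreads the ring; nothing stands over its opening
- pliers_grip (a point): where to squeeze: midway between the handles, 55 mm behind the pivot, at mid-height (52 mm above the bench at the start), axes as the pliers'. Handles here measure 57 mm over their outsides (across y) at rest, about 39 mm at the stop; free room below to 10 mm above the bench, and 30 mm each way along x
- spread (a joint): angle (rad) each handle is squeezed in: 0 at rest (ring closed), 0.147 ring round, stop at 0.157. From 0.12 on the ring clears the axle. A return spring opens the handles: 4 N on each at the grip to start, about 13 N to reach the stop; squeeze with 20 to 35 N
- ring_center (a point): centre of the spread ring, at the middle of its 4 mm thickness; 132.6 mm ahead (x) of pliers_grip and 20 mm below it, axes as the pliers'. Spread, the ring is 32 mm inside and 40 mm outside; its lugs and the bent tips lie on the pliers' side up to 28 mm from the centre; lowest point 2 mm below it
- axle: fixed: steel plate 110 x 110 mm with an upright axle stub, 26 mm in diameter, on which a black trolley wheel, 120 mm across, lies flat (its rubber top is 62 mm above the bench). Origin on the axle's axis at bench height, z up the axle
- groove (a point): middle of the axle's groove, on its axis, 71.5 mm above the bench: the dark neck 21 mm in diameter and 7 mm high (68 to 75 mm) between the grey hub face (48 mm across, 68 mm above the bench) and the bright end of the axle
- axle_end (a point): centre of the axle's top, 97 mm above the bench; the end tapers from 26 mm to 16 mm over the last 7 mm
- tool_rest: fixed plywood rest with two blue cross bars, tops 45 mm above the bench, under the pivot and under the handle ends of the pliers; its 10 mm base plate is 150 x 110 mm. Origin at bench height below the pivot, x along the pliers
- grease_tin: bystander, leave alone: closed round grease tin, blue, 64 mm across, 60 mm high, standing; origin at the centre of its underside
- screwdriver: bystander, leave alone: screwdriver 170 mm long with a red handle, lying along its x; origin on its underside
- wrench: bystander, leave alone: steel open-ended wrench lying along its x; origin on its underside
- pine_offcut: bystander, leave alone: pine block 70 x 150 x 45 mm; origin at the centre of its underside
- spare_bush: bystander, leave alone: upright brass bush, 32 mm across, 30 mm high; origin at the centre of its underside
There are look-alikes about, which are no part of the job. Of the things like the pliers, leave any that is purple or yellow; of the rest the smaller one is meant.

How it is judged (in metres and radians):
On the way, in this order (a step that is already met when the one before it is completed fails the run):
1. the pliers are lifted clear of the rest in the fingers (z of pliers in the frame of tool_rest above 0.065 m and contact force between pliers and the fingers above 2 N and contact force between pliers and tool_rest below 0.2 N), for 0.1 s.
2. the spread ring is above the end of the axle, in line with it (horizontal distance between ring_center and axle_end below 0.01 m and z of ring_center in the frame of axle_end above 0 m and value of joint spread above 0.12 rad).
At the end, for the whole second after the job is handed in: Pliers held in the fingers (over 5 N), still, squeezed past 0.12 rad, off the rest; ring centre within 4.5 mm of the axle axis and 2.5 mm of the groove mid-height, level within 0.12 rad; under 2 N between pliers or ring and axle or wheel (horizontal distance between ring_center and groove below 0.0045 m and z of ring_center in the frame of groove between -0.0025 and 0.0025 m and angle between the z axis of pliers and the z axis of axle, either way round below 0.12 rad and value of joint spread above 0.12 rad and contact force between pliers and the fingers above 5 N and contact force between pliers and axle below 2 N and contact force between pliers and tool_rest below 0.2 N and linear speed of pliers below 0.02 m/s); the arm keeps its last pose, push and grip.
It fails at once if a bystander is pushed more than 25 mm from its place (distance of any of grease_tin, screwdriver, wrench, pine_offcut, spare_bush from where it was at the start of the episode above 0.025 m).
It also fails if it takes over 45 s, if anything falls off the work surface, if the arm or the gripper's body presses on something with over 40 N, if the wrist force passes 120 N, or if a joint passes its speed limit or range.

## Working session

There is one attempt and no reset: what is moved stays moved. The work goes in short steps, Python scripts to look and compute and a tool call to move; the robot and the scene stay as the last step left them, time stands still between calls to the robot, and variables do not carry over. Pictures are saved under pics/ and viewed, and the job is handed in when it is done.

Besides the shell and the picture viewer there is one more tool, called after "Emit:" by a JSON object that holds its "method" and its "body", one argument or row to a line. jog_arm: Moves the arm, as the interface text tells. Its arguments: {"type":"object","properties":{"rows":{"type":"array"},"newtons":{"type":"number"}},"required":["rows"]}

```bash
mkdir -p pics
python3 - <<'E'
from rig import status, imaging
import cv2,json
s=status.observe(); print(s)
for n in ["scene","side","wrist"]:
    im=imaging.get_image(n); cv2.imwrite(f"pics/{n}0.png",im[:,:,::-1])
    print(n,imaging.camera_model(n))
E
```

```text
{'time_s': 0.0, 'q': array([-1.23369464e+01,  2.18409141e+01,  7.43855958e+01,  1.51594335e-03,
        8.38561823e+01, -1.23333490e+01]), 'qvel': array([-0.02625171,  0.07890177, -0.02498331, -0.04321079,  0.03470974,
       -0.07058751]), 'joint_efforts': array([-1.00240642e-03, -4.48466885e+01, -2.31285810e+01, -2.87182611e-04,
        4.73836102e-03,  1.77242771e-05]), 'position': array([5.49711379e-01, 5.65390668e-05, 2.30707524e-01]), 'tool_rot': array([[-6.58715067e-05, -1.40430383e-03,  9.99999012e-01],
       [-9.99999942e-01,  3.34064540e-04, -6.54024394e-05],
       [-3.33972365e-04, -9.99998958e-01, -1.40432575e-03]]), 'ft_force': array([-0.00564364,  0.05062034,  0.32096864]), 'wrist_torque': array([-0.0368727 ,  0.00956055, -0.01485138]), 'grip_width': 0.08538003765709384}
scene {'K': array([[365.28850842,   0.        , 264.10973475],
       [  0.        , 365.28850842, 192.43463002],
       [  0.        ,   0.        ,   1.        ]]), 'position': array([ 0.88904525, -0.54582016,  1.01532779]), 'rotation': array([[ 0.8517436 ,  0.41276257, -0.32273811],
       [ 0.5236
[... 295 characters left out ...]
0.88866399]), 'rotation': array([[ 0.84717037, -0.32554156,  0.41991076],
       [-0.5311867 , -0.53672151,  0.65556899],
       [ 0.01196019, -0.77842964, -0.62761791]])}
wrist {'K': array([[335.38361659,   0.        , 256.84328528],
       [  0.        , 335.38361659, 189.76661166],
       [  0.        ,   0.        ,   1.        ]]), 'tool_from_camera': array([[-4.44829570e-04,  9.62974321e-01,  2.69592765e-01,
        -6.86865826e-02],
       [-3.55499686e-04, -2.69592926e-01,  9.62974313e-01,
        -1.41793052e-01],
       [ 9.99999838e-01,  3.32519306e-04,  4.62259974e-04,
         2.47531953e-07],
       [ 0.00000000e+00,  0.00000000e+00,  0.00000000e+00,
         1.00000000e+00]])}
```

View pics/scene0.png

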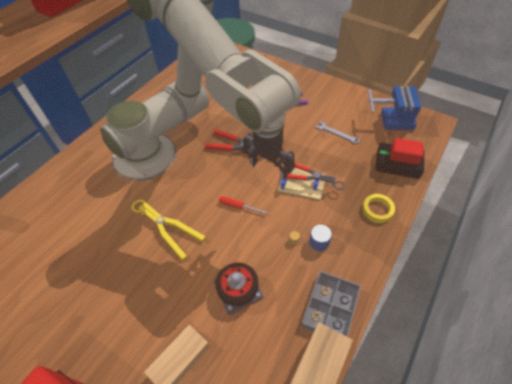

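View pics/side0.png

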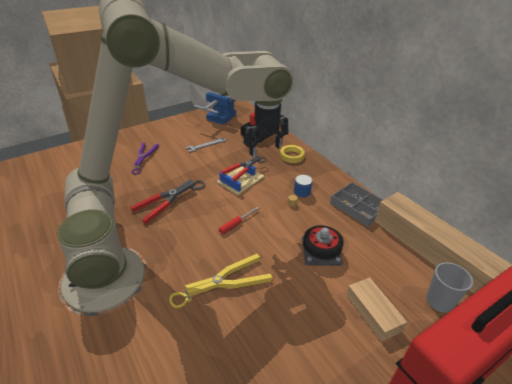

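View pics/wrist0.png

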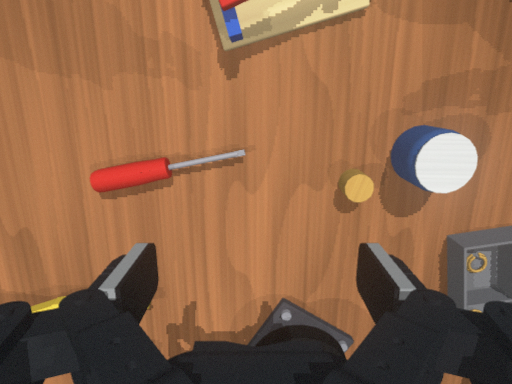

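Candidates (side view): a small red pair on the plywood rest (245,172), a large red pair (170,198), yellow (222,282), purple (145,157). Yellow and purple are excluded. Of the two reds, the smaller, on the rest and carrying a ring, fits. I'll check it in a crop and cast rough positions.

```bash
cat > h.py <<'E'
import numpy as np, cv2
from rig import status, imaging
def cam(n,s=None):
    m=imaging.camera_model(n); K=m["K"]
    if n!="wrist": return K,np.array(m["rotation"]),np.array(m["position"])
    s=s or status.observe(); T=np.array(m["tool_from_camera"]); R=np.array(s["tool_rot"])
    return K,R@T[:3,:3],np.array(s["position"])+R@T[:3,3]
def cast(c,uv,z):
    K,R,p=c; uv=np.atleast_2d(uv).astype(float)
    d=(np.c_[uv,np.ones(len(uv))]@np.linalg.inv(K).T)@R.T
    return p+d*((z-p[2])/d[:,2])[:,None]
def proj(c,P):
    K,R,p=c; q=(np.atleast_2d(P)-p)@R@K.T; return q[:,:2]/q[:,2:]
def tri(cs,uvs):
    A=np.zeros((3,3));b=np.zeros(3)
    for (K,R,p),uv in zip(cs,uvs):
        d=R@np.linalg.inv(K)@np.r_[uv,1.]; d/=np.linalg.norm(d); M=np.eye(3)-np.outer(d,d); A+=M;b+=M@p
    return np.linalg.solve(A,b)
E
python3 - <<'E'
from h import *
a=cv2.imread('pics/side0.png')[130:220,200:320]; b=cv2.imread('pics/scene0.png')[140:220,250:370]
cv2.imwrite('pics/crop0.png',np.vstack([cv2.resize(a,(480,360),interpolation=2)[:300],cv2.resize(b,(480,320),interpolation=2)[:300]]))
S=cam('side');C=cam('scene')
print('pivot?',cast(S,(247,165),.052),cast(C,(312,178),.052))
print('axle end',tri([S,C],[(323,236),(237,281)]),cast(S,(323,236),.097),cast(C,(237,281),.097))
for n,u,v in [('tin',320,230),('bush',294,233),('bigpl',235,145),('screwtip',265,213)]: print(n,cast(C,(u,v),.04))
E
```

```text
pivot? [[0.6075402  0.19475082 0.052     ]] [[0.60931385 0.18600727 0.052     ]]
axle end [ 0.60089427 -0.24967757  0.06339285] [[ 0.57563564 -0.26957733  0.097     ]] [[ 0.61184426 -0.26205191  0.097     ]]
tin [[0.72052567 0.02505992 0.04      ]]
bush [[ 0.65719402 -0.02539958  0.04      ]]
bigpl [[0.29213555 0.18903102 0.04      ]]
screwtip [[ 0.54279251 -0.00875051  0.04      ]]
```

View pics/crop0.png

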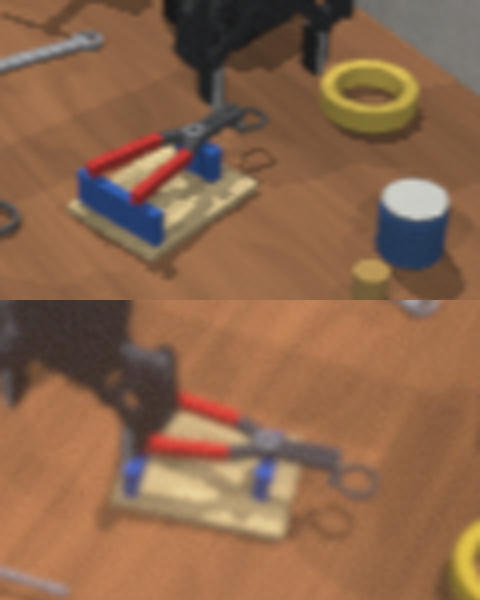

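The crop confirms it: red handles on the blue bars, with the ring at the right end. I'll move above for a wrist view.

Emit:
{"method": "jog_arm", "body": {
  "rows": [
    {"hand": 1,"dx": -3.8,"dz": 0.6},
    {"hand": 1,"dx": -3.8,"dz": 0.6},
    {"hand": 1,"dx": -3.8,"dz": 0.6},
    {"hand": 1,"dx": -3.8,"dz": 0.6},
    {"hand": 1,"dx": -3.8,"dz": 0.6}
  ],
  "newtons": 28
}}

```text
invalid input at $.rows[0]: expected keys hand, dx, dy, dz, ax, ay, az
```

Run:
```python
from h import *
import pickle
s=status.observe();print(s['position'],s['qvel'])
im=imaging.get_image("wrist");cv2.imwrite('pics/w1.png',im[:,:,::-1]);pickle.dump(s,open('w1.pkl','wb'))
im=imaging.get_image("side");cv2.imwrite('pics/s1.png',im[:,:,::-1]);
im=imaging.get_image("scene");cv2.imwrite('pics/c1.png',im[:,:,::-1]);
S=cam('side');C=cam('scene')
a=cv2.imread('pics/s1.png')[200:275,280:380]; b=cv2.imread('pics/c1.png')[245:320,190:290]
cv2.imwrite('pics/crop1.png',np.vstack([cv2.resize(a,(400,300),interpolation=2),cv2.resize(b,(400,300),interpolation=2)]))
```

```text
[5.49759250e-01 4.62621898e-05 2.30856596e-01] [ 0.08665023 -0.04900357 -0.2126111   0.06943478  0.07120136 -0.05919817]
```

View pics/w1.png

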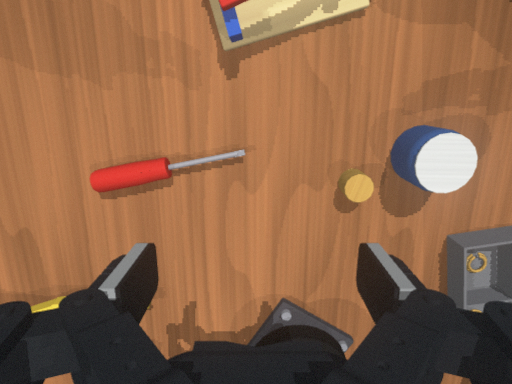

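View pics/crop1.png

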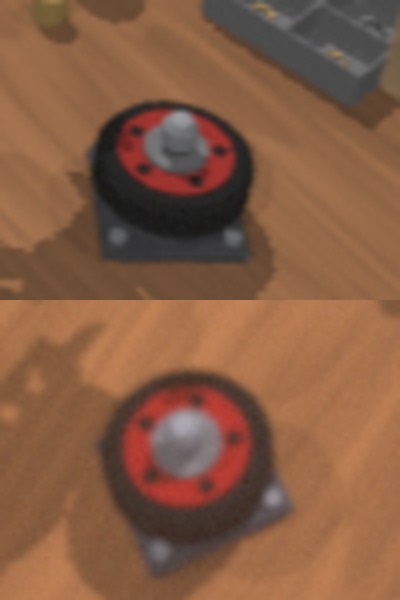

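Emit:
{"method": "jog_arm", "body": {
  "rows": [
    {"hand": 1,"dx": -3.8,"dy": 0,"dz": 0.6,"ax": 0,"ay": 0,"az": 0},
    {"hand": 1,"dx": -3.8,"dy": 0,"dz": 0.6,"ax": 0,"ay": 0,"az": 0},
    {"hand": 1,"dx": -3.8,"dy": 0,"dz": 0.6,"ax": 0,"ay": 0,"az": 0},
    {"hand": 1,"dx": -3.8,"dy": 0,"dz": 0.6,"ax": 0,"ay": 0,"az": 0},
    {"hand": 1,"dx": -3.8,"dy": 0,"dz": 0.6,"ax": 0,"ay": 0,"az": 0}
  ],
  "newtons": 28
}}

```text
time_s: 0.72
position: [0.5799, 0.1918, 0.2313]
tool_rot: [[-0.0, -0.0, 1.0], [-1.0, -0.0, -0.0], [0.0, -1.0, -0.0]]
ft_force: [0.8, -1.6, 0.0]
grip_width: 0.0856
```

Run:
```python
from h import *
import pickle
S=cam('side');C=cam('scene')
print(tri([S,C],[(325,228.5),(236.5,275.5)]),cast(S,(325,228.5),.097),cast(C,(236.5,275.5),.097))
s=status.observe();print(s['position'],s['qvel'])
im=imaging.get_image("wrist");cv2.imwrite('pics/w2.png',im[:,:,::-1]);pickle.dump(s,open('w2.pkl','wb'))
cv2.imwrite('pics/w2b.png',cv2.resize(im[:,:,::-1],(800,600),interpolation=2))
```

```text
[ 0.60153265 -0.24920909  0.09606122] [[ 0.60079917 -0.24945194  0.097     ]] [[ 0.60196962 -0.2498635   0.097     ]]
[0.5799336  0.19184043 0.23132896] [ 43.14005218  21.24352369 -36.09892989  -0.0755078   14.64745353
  42.87586607]
```

View pics/w2b.png

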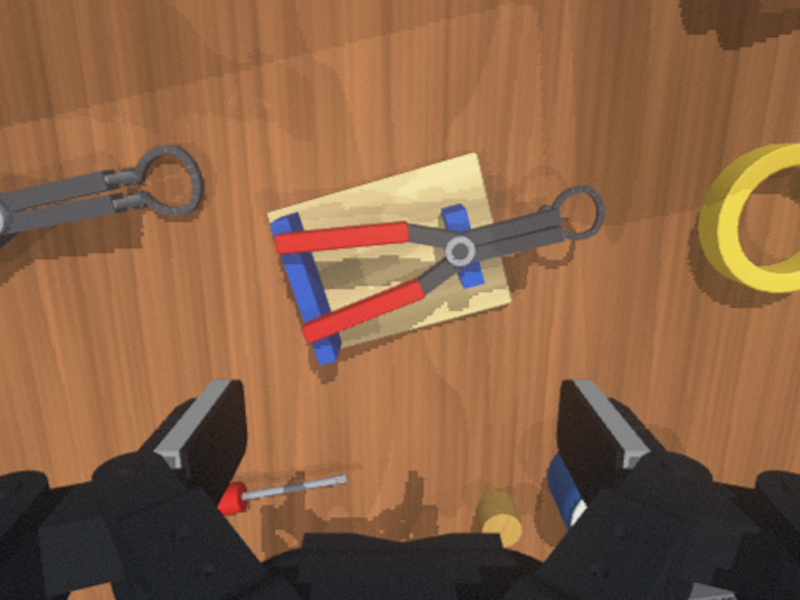

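The wrist view (800x600) shows the pivot at (460,250), the handles at (340,237) and (362,310), and the ring at (578,212). The arm was still moving, so I'll take a settled picture and measure with masks.

```bash
cat > pl.py <<'E'
from h import *
import pickle
def meas(tag):
    imaging.get_image("wrist")
    s=status.observe(); im=imaging.get_image("wrist"); W=cam('wrist',s)
    cv2.imwrite(f'pics/{tag}.png',im[:,:,::-1])
    print(s['position'],np.abs(s['qvel']).max())
    h=cv2.cvtColor(im,cv2.COLOR_RGB2HSV)
    m=(((h[...,0]<6)|(h[...,0]>174))&(h[...,1]>170)&(h[...,2]>120)).astype(np.uint8)
    n,l,st,ce=cv2.connectedComponentsWithStats(m)
    hs=[]
    for i in range(1,n):
        if st[i,4]>400:
            ys,xs=np.where(l==i); P=cast(W,np.c_[xs,ys],.059)[:,:2]; r=cv2.minAreaRect(P.astype(np.float32)*1000)
            print(ce[i],st[i,4],r); hs.append((P,r))
    return s,W,im,hs
E
python3 - <<'E'
from pl import *
s,W,im,hs=meas('w3')
E
python3 - <<'E'
import cv2
im=cv2.imread('pics/w3.png')[100:240,160:410]
cv2.imwrite('pics/w3c.png',cv2.resize(im,(750,420),interpolation=2))
E
```

```text
[0.57972871 0.19480568 0.23075783] 4.742234055378424
[218.59789876 155.06494747] 1047 ((543.2430419921875, 209.64637756347656), (80.12216186523438, 11.868308067321777), 5.539876461029053)
[231.84079602 201.77810945] 1005 ((554.7843627929688, 163.25779724121094), (79.7537612915039, 12.908717155456543), 22.641525268554688)
```

View pics/w3c.png

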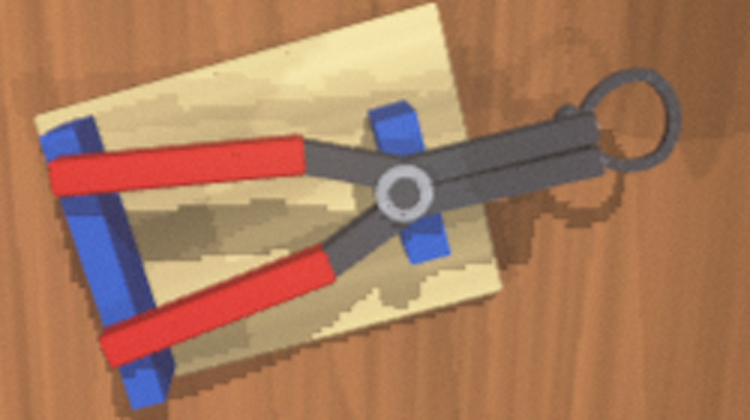

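Emit:
{"method": "jog_arm", "body": {
  "rows": [
    {"hand": 1,"dx": 4.1,"dy": 0,"dz": 0.2,"ax": 0,"ay": 0,"az": 0},
    {"hand": 1,"dx": 4.1,"dy": 0,"dz": 0.2,"ax": 0,"ay": 0,"az": 0},
    {"hand": 1,"dx": 4.1,"dy": 0,"dz": 0.2,"ax": 0,"ay": 0,"az": 0},
    {"hand": 1,"dx": 4.1,"dy": 0,"dz": 0.2,"ax": 0,"ay": 0,"az": 0},
    {"hand": 1,"dx": 4.1,"dy": 0,"dz": 0.2,"ax": 0,"ay": 0,"az": 0}
  ]
}}

```text
time_s: 1.28
position: [0.5893, -0.018, 0.2315]
tool_rot: [[-0.001, -0.0, 1.0], [-1.0, -0.0, -0.001], [0.0, -1.0, -0.0]]
ft_force: [-0.5, 1.3, -1.0]
grip_width: 0.0852
```

Emit:
{"method": "jog_arm", "body": {
  "rows": [
    {"hand": 1,"dx": 4.1,"dy": 0,"dz": 0.2,"ax": 0,"ay": 0,"az": 0},
    {"hand": 1,"dx": 4.1,"dy": 0,"dz": 0.2,"ax": 0,"ay": 0,"az": 0},
    {"hand": 1,"dx": 4.1,"dy": 0,"dz": 0.2,"ax": 0,"ay": 0,"az": 0},
    {"hand": 1,"dx": 4.1,"dy": 0,"dz": 0.2,"ax": 0,"ay": 0,"az": 0},
    {"hand": 1,"dx": 2,"dy": 0,"dz": 0.2,"ax": 0,"ay": 0,"az": 0}
  ]
}}

```text
time_s: 1.7
position: [0.5987, -0.2048, 0.231]
tool_rot: [[-0.005, -0.001, 1.0], [-1.0, -0.001, -0.005], [0.001, -1.0, -0.001]]
ft_force: [0.1, 1.3, 0.0]
grip_width: 0.0854
```

Run:
```python
from h import *
import pickle
for i in range(5): imaging.get_image("wrist")
s=status.observe();print(s['position'],np.abs(s['qvel']).max())
im=imaging.get_image("wrist");cv2.imwrite('pics/wa.png',im[:,:,::-1]);pickle.dump(s,open('wa.pkl','wb'))
cv2.imwrite('pics/wab.png',cv2.resize(im[:,:,::-1],(800,600),interpolation=2))
W=cam('wrist',s);print(proj(W,[[.6015,-.2496,.097],[.6015,-.2496,.0715]]))
```

```text
[ 0.59948028 -0.19891716  0.23135008] 1.371978952095985
[[259.02314136 235.38472775]
 [258.85681672 224.77443656]]
```

View pics/wab.png

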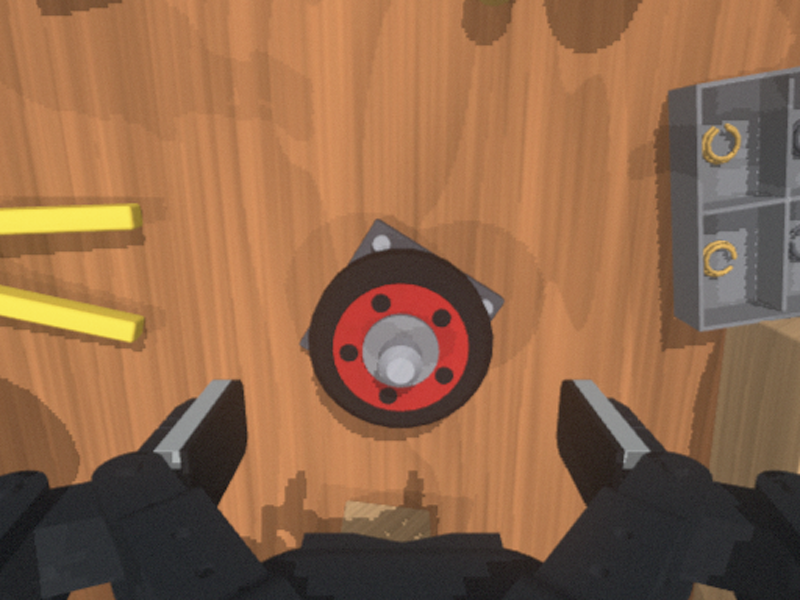

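The axle's end shows at (400,366), the hub disc's centre at about (400,348) and the yellow look-alike's handles at the left. I'll refine this with masks.

Run:
```python
from h import *
import pickle
s=pickle.load(open('wa.pkl','rb'));W=cam('wrist',s);im=cv2.imread('pics/wa.png')
h=cv2.cvtColor(im,cv2.COLOR_BGR2HSV)
m=(((h[...,0]<6)|(h[...,0]>174))&(h[...,1]>150)&(h[...,2]>100)).astype(np.uint8)
c=max(cv2.findContours(m,0,1)[0],key=cv2.contourArea);e=cv2.fitEllipse(c);print('red',e);P=cast(W,c[:,0],.062)[:,:2];print(cv2.minEnclosingCircle((P*1000).astype(np.float32)),P.mean(0))
d=((h[...,1]<45)&(h[...,2]>90)).astype(np.uint8); d[:,:215]=0;d[:,300:]=0;d[:190]=0;d[260:]=0
c=max(cv2.findContours(d,0,1)[0],key=cv2.contourArea);P=cast(W,c[:,0],.068)[:,:2];print('hub',cv2.minEnclosingCircle((P*1000).astype(np.float32)))
g=im[215:255,235:280];cv2.imwrite('pics/wac.png',cv2.resize(g,(720,640)[0:2] if 0 else (675,600),interpolation=0))
print(cast(W,(256,234),.097))
```

```text
red ((256.0184326171875, 221.8341522216797), (80.94221496582031, 86.53779602050781), 90.13043212890625)
((598.7298583984375, -251.76797485351562), 43.391178131103516) [ 0.59872165 -0.2508522 ]
hub ((598.4719848632812, -250.68141174316406), 23.95098876953125)
[[ 0.59881387 -0.24827303  0.097     ]]
```

View pics/wac.png

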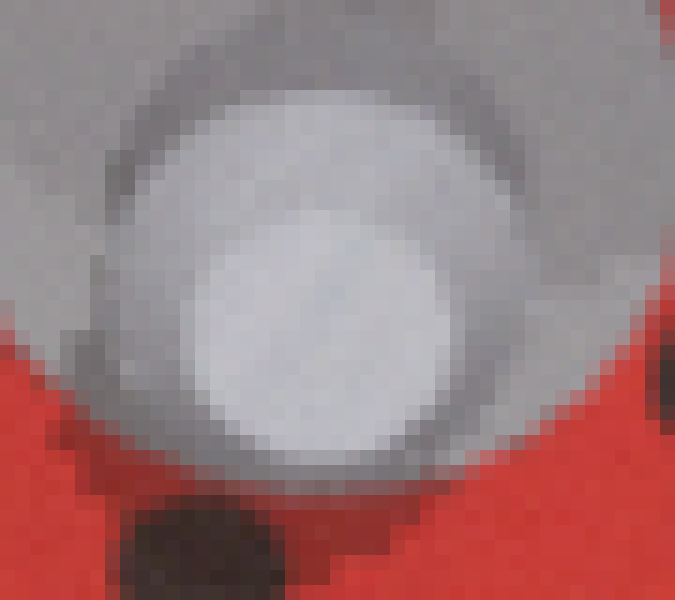

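```bash
cat >> h.py <<'E'
from scipy.spatial.transform import Rotation as Rn
def down(yaw):  # tool pointing down; tool z at heading yaw (deg)
    return Rn.from_euler('z',yaw,degrees=True).as_matrix()@np.array([[0,0,1],[-1,0,0],[0,-1,0.]])
def plan(pos,rot,N,s=None):
    s=s or status.observe(); p=np.array(s['position']);R=np.array(s['tool_rot'])
    w=(Rn.from_matrix(R.T@rot)).as_rotvec(degrees=True)
    d=(np.array(pos)-p)/N
    for i in range(N):
        t=R.T@d*100; a=w/N
        print(np.round(t,2),np.round(a,2)); R=R@Rn.from_rotvec(a,degrees=True).as_matrix()
E
python3 - <<'E'
from h import *
plan([.5646,.1903,.231],down(-75.9),15)
E
```

```text
[-2.59  0.   -0.23] [ 0.    5.06 -0.  ]
[-2.56  0.   -0.46] [ 0.    5.06 -0.  ]
[-2.51  0.   -0.68] [ 0.    5.06 -0.  ]
[-2.44  0.   -0.9 ] [ 0.    5.06 -0.  ]
[-2.35  0.   -1.11] [ 0.    5.06 -0.  ]
[-2.24  0.   -1.32] [ 0.    5.06 -0.  ]
[-2.12  0.   -1.51] [ 0.    5.06 -0.  ]
[-1.98  0.   -1.69] [ 0.    5.06 -0.  ]
[-1.82  0.   -1.86] [ 0.    5.06 -0.  ]
[-1.65  0.   -2.01] [ 0.    5.06 -0.  ]
[-1.46  0.   -2.15] [ 0.    5.06 -0.  ]
[-1.27  0.   -2.27] [ 0.    5.06 -0.  ]
[-1.06  0.   -2.37] [ 0.    5.06 -0.  ]
[-0.85  0.   -2.46] [ 0.    5.06 -0.  ]
[-0.63  0.   -2.52] [ 0.    5.06 -0.  ]
```

Emit:
{"method": "jog_arm", "body": {
  "rows": [
    {"hand": 1,"dx": -2.59,"dy": 0,"dz": -0.23,"ax": 0,"ay": 5.06,"az": 0},
    {"hand": 1,"dx": -2.56,"dy": 0,"dz": -0.46,"ax": 0,"ay": 5.06,"az": 0},
    {"hand": 1,"dx": -2.51,"dy": 0,"dz": -0.68,"ax": 0,"ay": 5.06,"az": 0},
    {"hand": 1,"dx": -2.44,"dy": 0,"dz": -0.9,"ax": 0,"ay": 5.06,"az": 0},
    {"hand": 1,"dx": -2.35,"dy": 0,"dz": -1.11,"ax": 0,"ay": 5.06,"az": 0}
  ]
}}

```text
time_s: 2.42
position: [0.5879, -0.067, 0.2317]
tool_rot: [[-0.43, 0.0, 0.903], [-0.903, -0.0, -0.43], [-0.0, -1.0, 0.0]]
ft_force: [0.5, 0.2, -0.4]
grip_width: 0.0853
```

Emit:
{"method": "jog_arm", "body": {
  "rows": [
    {"hand": 1,"dx": -2.24,"dy": 0,"dz": -1.32,"ax": 0,"ay": 5.06,"az": 0},
    {"hand": 1,"dx": -2.12,"dy": 0,"dz": -1.51,"ax": 0,"ay": 5.06,"az": 0},
    {"hand": 1,"dx": -1.98,"dy": 0,"dz": -1.69,"ax": 0,"ay": 5.06,"az": 0},
    {"hand": 1,"dx": -1.82,"dy": 0,"dz": -1.86,"ax": 0,"ay": 5.06,"az": 0},
    {"hand": 1,"dx": -1.65,"dy": 0,"dz": -2.01,"ax": 0,"ay": 5.06,"az": 0}
  ]
}}

```text
time_s: 2.83
position: [0.576, 0.0625, 0.2317]
tool_rot: [[-0.774, 0.0, 0.633], [-0.633, 0.0, -0.774], [-0.0, -1.0, 0.0]]
ft_force: [0.3, 0.8, -0.3]
grip_width: 0.0855
```

Emit:
{"method": "jog_arm", "body": {
  "rows": [
    {"hand": 1,"dx": -1.46,"dy": 0,"dz": -2.15,"ax": 0,"ay": 5.06,"az": 0},
    {"hand": 1,"dx": -1.27,"dy": 0,"dz": -2.27,"ax": 0,"ay": 5.06,"az": 0},
    {"hand": 1,"dx": -1.06,"dy": 0,"dz": -2.37,"ax": 0,"ay": 5.06,"az": 0},
    {"hand": 1,"dx": -0.85,"dy": 0,"dz": -2.46,"ax": 0,"ay": 5.06,"az": 0},
    {"hand": 1,"dx": -0.63,"dy": 0,"dz": -2.52,"ax": 0,"ay": 5.06,"az": 0}
  ]
}}

```text
time_s: 3.25
position: [0.5641, 0.1919, 0.2317]
tool_rot: [[-0.97, 0.0, 0.241], [-0.241, 0.0, -0.97], [-0.0, -1.0, 0.0]]
ft_force: [0.4, -1.0, 0.6]
grip_width: 0.0852
```

Run:
```python
from pl import *
for i in range(4): imaging.get_image("wrist")
s,W,im,hs=meas('w4')
print(s['q'],s['tool_rot'])
pickle.dump(s,open('w4.pkl','wb'))
cv2.imwrite('pics/w4b.png',cv2.resize(im[:,:,::-1],(800,600),interpolation=2))
```

```text
[0.56474924 0.18976361 0.23151221] 1.3447926114353286
[233.36155606 184.15102975] 874 ((543.8348388671875, 208.532958984375), (79.60657501220703, 10.746444702148438), 5.748464584350586)
[282.53579418 184.40380313] 894 ((555.3982543945312, 161.8448486328125), (79.94434356689453, 10.936237335205078), 22.568775177001953)
[ 7.20471381e+00  2.64661642e+01  6.66468608e+01 -1.39565609e-02
  8.68799465e+01  8.29747124e+01] [[-9.69313506e-01  1.52207105e-04  2.45827794e-01]
 [-2.45827824e-01 -2.25921620e-04 -9.69313484e-01]
 [-9.19985855e-05 -9.99999963e-01  2.56405619e-04]]
```

View pics/w4b.png

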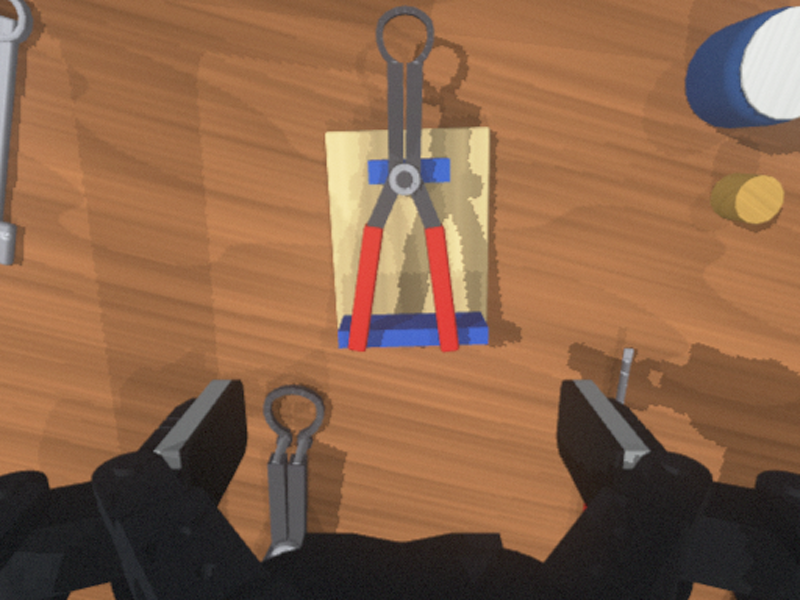

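Remeasured, and it agrees within 1.3 mm: grip at (0.565, 0.189), pliers yaw 14.2°. Descending.

Emit:
{"method": "jog_arm", "body": {
  "rows": [
    {"hand": 1,"dx": 0,"dy": 3.2,"dz": 0.08,"ax": 0,"ay": 0,"az": 0},
    {"hand": 1,"dx": 0,"dy": 3.2,"dz": 0,"ax": 0,"ay": 0,"az": 0},
    {"hand": 1,"dx": 0,"dy": 3.2,"dz": 0,"ax": 0,"ay": 0,"az": 0},
    {"hand": 1,"dx": 0,"dy": 3.2,"dz": 0,"ax": 0,"ay": 0,"az": 0},
    {"hand": 1,"dx": 0,"dy": 2.2,"dz": 0,"ax": 0,"ay": 0,"az": 0}
  ]
}}

```text
time_s: 3.97
position: [0.5645, 0.1876, 0.0787]
tool_rot: [[-0.97, -0.003, 0.243], [-0.243, -0.001, -0.97], [0.003, -1.0, -0.0]]
ft_force: [-0.2, 0.4, -0.3]
grip_width: 0.0855
```

Emit:
{"method": "jog_arm", "body": {
  "rows": [
    {"hand": 1,"dx": 0,"dy": 1.2,"dz": 0,"ax": 0,"ay": 0,"az": 0},
    {"hand": 1,"dx": 0,"dy": 1.2,"dz": 0,"ax": 0,"ay": 0,"az": 0},
    {"hand": 1,"dx": 0,"dy": 1.2,"dz": 0,"ax": 0,"ay": 0,"az": 0},
    {"hand": 1,"dx": 0,"dy": 1.2,"dz": 0,"ax": 0,"ay": 0,"az": 0},
    {"hand": 1,"dx": 0,"dy": 0.35,"dz": 0,"ax": 0,"ay": 0,"az": 0}
  ]
}}

```text
time_s: 4.38
position: [0.5648, 0.1877, 0.0283]
tool_rot: [[-0.97, -0.003, 0.243], [-0.243, -0.0, -0.97], [0.003, -1.0, -0.0]]
ft_force: [-0.6, -1.1, -0.0]
grip_width: 0.0852
```

Emit:
{"method": "jog_arm", "body": {
  "rows": [
    {"hand": 0.75,"dx": 0,"dy": 0,"dz": 0,"ax": 0,"ay": 0,"az": 0},
    {"hand": 0.75,"dx": 0,"dy": 0,"dz": 0,"ax": 0,"ay": 0,"az": 0},
    {"hand": 0.75,"dx": 0,"dy": 0,"dz": 0,"ax": 0,"ay": 0,"az": 0},
    {"hand": 0.75,"dx": 0,"dy": 0,"dz": 0,"ax": 0,"ay": 0,"az": 0},
    {"hand": 0.75,"dx": 0,"dy": 0,"dz": 0,"ax": 0,"ay": 0,"az": 0}
  ],
  "newtons": 28
}}

```text
time_s: 4.8
position: [0.5656, 0.1887, 0.0304]
tool_rot: [[-0.97, 0.001, 0.244], [-0.244, 0.0, -0.97], [-0.001, -1.0, 0.0]]
ft_force: [0.5, -0.5, -0.5]
grip_width: 0.064
```

Run:
```python
from pl import *
s,W,im,hs=meas('w5')
print(s['position'],s['grip_width'],s['ft_force'])
cv2.imwrite('pics/w5b.png',cv2.resize(im[:,:,::-1],(800,600),interpolation=2))
c=imaging.get_image("side")[:,:,::-1];cv2.imwrite('pics/s5.png',cv2.resize(c[110:230,180:320],(700,600),interpolation=2))
```

```text
[0.5655796  0.18874907 0.03030527] 0.2174161477229404
[200.10853994 283.35179063] 3630 ((556.5009765625, 209.23019409179688), (57.04092025756836, 11.673029899597168), 5.470588207244873)
[313.79823594 283.05815877] 3628 ((567.4473876953125, 166.87535095214844), (56.53660202026367, 11.712281227111816), 22.56322479248047)
[0.5655796  0.18874907 0.03030527] 0.06415916169770725 [0.00801938 0.17414448 0.13062348]
```

View pics/w5b.png

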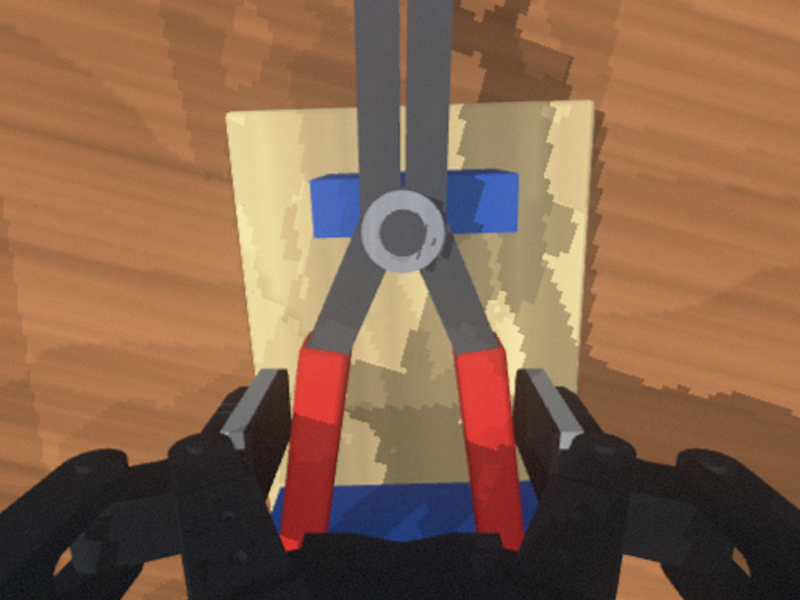

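View pics/s5.png

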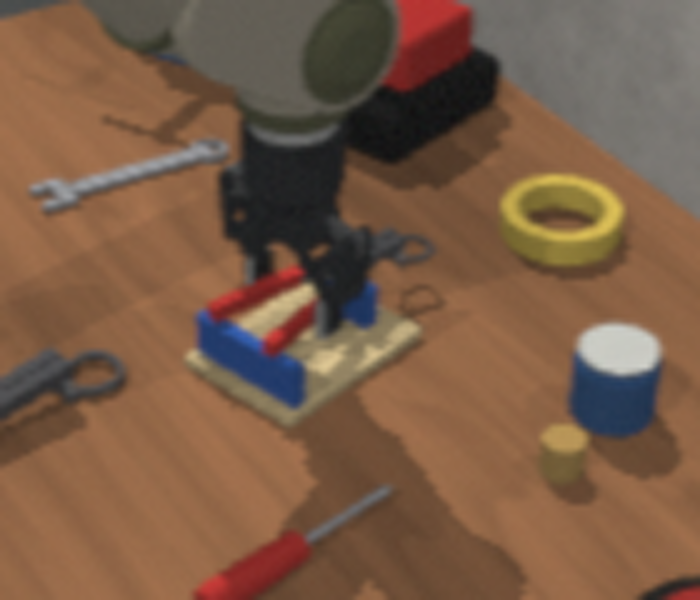

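Centred: both pads stand beside the handles with the pivot at (403,230). Squeezing.

Emit:
{"method": "jog_arm", "body": {
  "rows": [
    {"hand": 0,"dx": 0,"dy": 0,"dz": 0,"ax": 0,"ay": 0,"az": 0},
    {"hand": 0,"dx": 0,"dy": 0,"dz": 0,"ax": 0,"ay": 0,"az": 0},
    {"hand": 0,"dx": 0,"dy": 0,"dz": 0,"ax": 0,"ay": 0,"az": 0},
    {"hand": 0,"dx": 0,"dy": 0,"dz": 0,"ax": 0,"ay": 0,"az": 0},
    {"hand": 0,"dx": 0,"dy": 0,"dz": 0,"ax": 0,"ay": 0,"az": 0}
  ],
  "newtons": 32
}}

```text
time_s: 5.37
position: [0.5654, 0.1887, 0.0317]
tool_rot: [[-0.97, 0.001, 0.244], [-0.244, -0.0, -0.97], [-0.001, -1.0, 0.0]]
ft_force: [-6.2, -1.5, 14.9]
grip_width: 0.0379
```

Emit:
{"method": "jog_arm", "body": {
  "rows": [
    {"hand": 0,"dx": 0,"dy": 0,"dz": 0,"ax": 0,"ay": 0,"az": 0},
    {"hand": 0,"dx": 0,"dy": 0,"dz": 0,"ax": 0,"ay": 0,"az": 0},
    {"hand": 0,"dx": 0,"dy": 0,"dz": 0,"ax": 0,"ay": 0,"az": 0},
    {"hand": 0,"dx": 0,"dy": 0,"dz": 0,"ax": 0,"ay": 0,"az": 0},
    {"hand": 0,"dx": 0,"dy": 0,"dz": 0,"ax": 0,"ay": 0,"az": 0}
  ]
}}

```text
time_s: 5.78
position: [0.5654, 0.1887, 0.0317]
tool_rot: [[-0.97, 0.001, 0.244], [-0.244, -0.0, -0.97], [-0.001, -1.0, 0.001]]
ft_force: [-6.3, -1.3, 15.9]
grip_width: 0.0377
```

Run:
```python
from pl import *
s,W,im,hs=meas('w6')
print(s['position'],s['grip_width'],s['ft_force'])
cv2.imwrite('pics/w6b.png',cv2.resize(im[:,:,::-1],(800,600),interpolation=2))
c=imaging.get_image("side")[:,:,::-1];cv2.imwrite('pics/s6.png',cv2.resize(c[130:210,200:300],(700,560),interpolation=2))
```

```text
[0.56537344 0.18870593 0.0316807 ] 0.10230986290764518
[223.44665513 280.00922722] 3468 ((560.5077514648438, 200.83029174804688), (52.073734283447266, 11.699213027954102), 14.60641098022461)
[290.04252283 279.80365297] 3504 ((566.6810302734375, 176.35220336914062), (52.18346405029297, 11.927902221679688), 13.158212661743164)
[0.56537344 0.18870593 0.0316807 ] 0.0380900273435721 [-6.02622712 -2.46144716 16.03588378]
```

View pics/w6b.png

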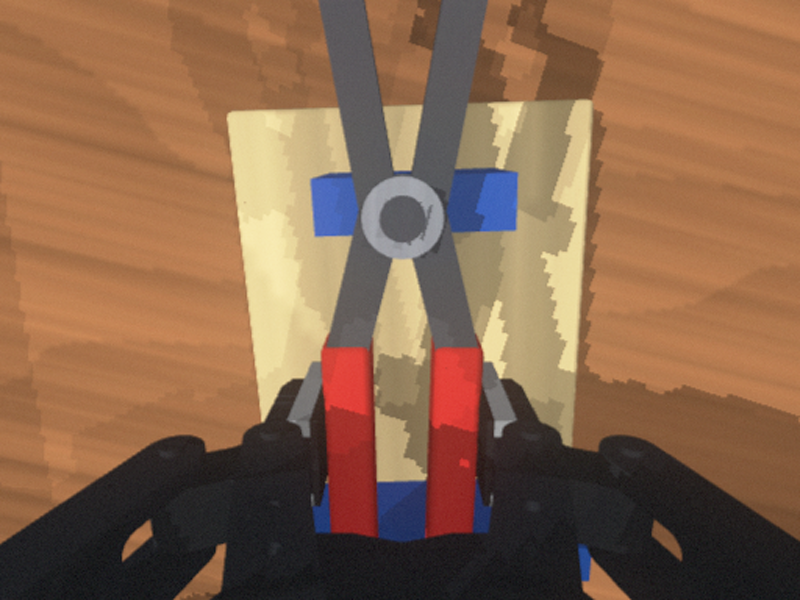

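View pics/s6.png

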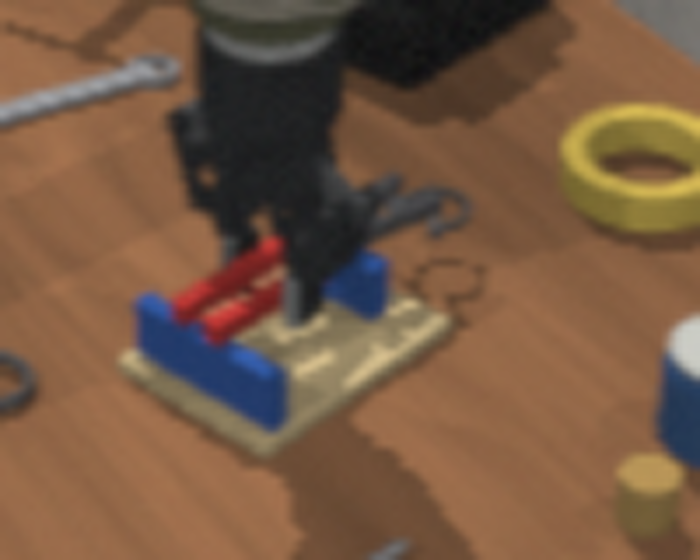

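The handles are parallel at the stop (width 38 mm) and the ring is spread. The fingers' swing pushes down with 16 N. Lifting gently.

Emit:
{"method": "jog_arm", "body": {
  "rows": [
    {"hand": 0,"dx": 0,"dy": -0.3,"dz": 0,"ax": 0,"ay": 0,"az": 0},
    {"hand": 0,"dx": 0,"dy": -0.5,"dz": 0,"ax": 0,"ay": 0,"az": 0},
    {"hand": 0,"dx": 0,"dy": -0.8,"dz": 0,"ax": 0,"ay": 0,"az": 0},
    {"hand": 0,"dx": 0,"dy": -1.2,"dz": 0,"ax": 0,"ay": 0,"az": 0},
    {"hand": 0,"dx": 0,"dy": -1.5,"dz": 0,"ax": 0,"ay": 0,"az": 0}
  ]
}}

```text
time_s: 6.35
position: [0.5649, 0.1887, 0.0728]
tool_rot: [[-0.97, -0.002, 0.244], [-0.244, -0.0, -0.97], [0.002, -1.0, -0.0]]
ft_force: [0.3, 0.5, -3.2]
grip_width: 0.0377
```

Emit:
{"method": "jog_arm", "body": {
  "rows": [
    {"hand": 0,"dx": 0,"dy": -2,"dz": 0,"ax": 0,"ay": 0,"az": 0},
    {"hand": 0,"dx": 0,"dy": -2,"dz": 0,"ax": 0,"ay": 0,"az": 0},
    {"hand": 0,"dx": 0,"dy": -2,"dz": 0,"ax": 0,"ay": 0,"az": 0},
    {"hand": 0,"dx": 0,"dy": -1.5,"dz": 0,"ax": 0,"ay": 0,"az": 0},
    {"hand": 0,"dx": 0,"dy": -0.7,"dz": 0,"ax": 0,"ay": 0,"az": 0}
  ]
}}

```text
time_s: 6.77
position: [0.566, 0.1889, 0.1573]
tool_rot: [[-0.97, 0.003, 0.244], [-0.244, 0.0, -0.97], [-0.003, -1.0, 0.0]]
ft_force: [0.1, 0.4, -1.7]
grip_width: 0.0374
```

Run:
```python
from pl import *
for i in range(4): imaging.get_image("wrist")
s,W,im,hs=meas('w7')
pickle.dump(s,open('w7.pkl','wb'))
print(s['position'],s['grip_width'],s['ft_force'],s['wrist_torque'])
cv2.imwrite('pics/w7b.png',cv2.resize(im[:,:,::-1],(800,600),interpolation=2))
c=imaging.get_image("side")[:,:,::-1];cv2.imwrite('pics/s7f.png',c);cv2.imwrite('pics/s7.png',cv2.resize(c[90:210,190:320],(650,600),interpolation=2))
c=imaging.get_image("scene")[:,:,::-1];cv2.imwrite('pics/c7f.png',c);cv2.imwrite('pics/c7.png',cv2.resize(c[110:210,240:365],(750,600),interpolation=2))
```

```text
[0.56481394 0.18864759 0.15358308] 0.2995197030986665
[223.70980503 280.23565979] 3539 ((484.13934326171875, 195.4566192626953), (108.70136260986328, 24.604625701904297), 14.75539779663086)
[289.82323232 280.19444444] 3564 ((495.9713134765625, 144.82049560546875), (109.09076690673828, 24.865196228027344), 13.109819412231445)
[0.56481394 0.18864759 0.15358308] 0.0376975949792091 [ 0.44826663 -0.91314898 -3.08748982] [-0.00989581  0.10499517  0.03468104]
```

View pics/w7b.png

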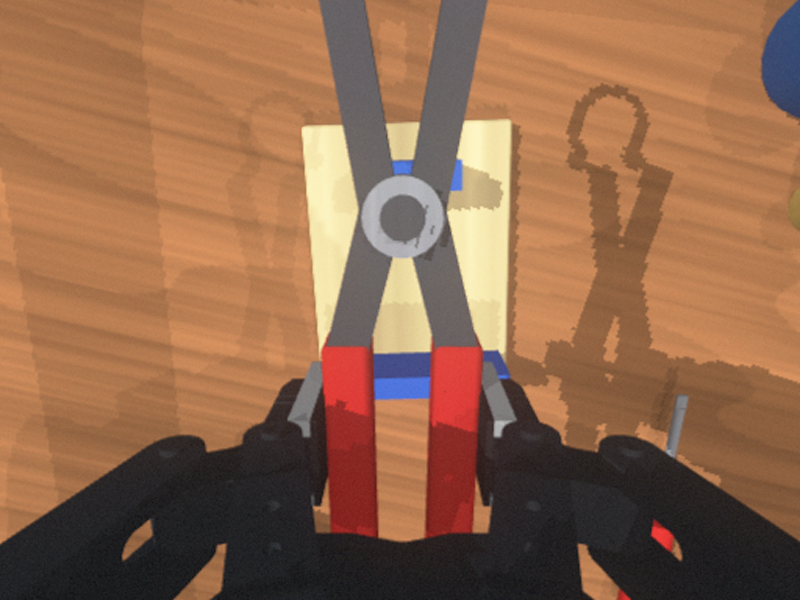

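View pics/s7.png

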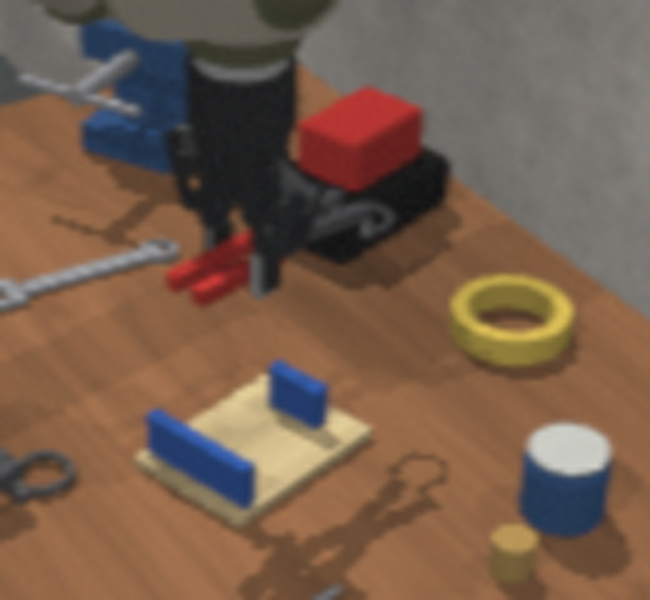

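View pics/c7.png

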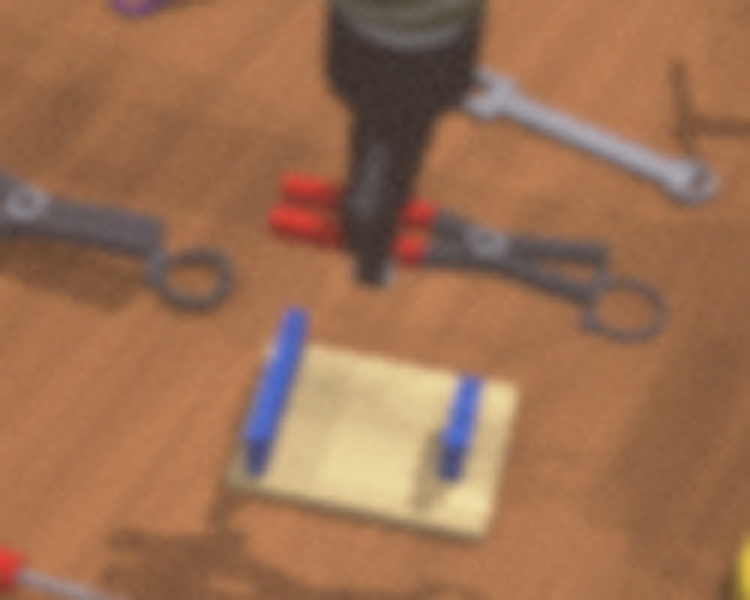

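The pliers are held and off the rest, with the ring spread (scene crop, ring at (625,308)). The wrist view is unchanged from before the lift, so the pliers stayed level at the same height in the fingers. Next, the in-hand pose.

Run:
```python
from pl import *
s=pickle.load(open('w7.pkl','rb'));W=cam('wrist',s)
R=np.array(s['tool_rot']);p=np.array(s['position'])
im=cv2.imread('pics/w7.png')
h=cv2.cvtColor(im,cv2.COLOR_BGR2HSV)
m=((h[...,1]<60)&(h[...,2]>140)).astype(np.uint8);m[:, :225]=0;m[:,290:]=0;m[:105]=0;m[172:]=0
c=max(cv2.findContours(m,0,1)[0],key=cv2.contourArea);cc=cv2.minEnclosingCircle(c);print(cc)
zm=p[2]+.0203
for dz in (.007,.010):
    print('pivot tool mm',R.T@(cast(W,cc[0],zm+dz)[0]-p)*1000)
for px in [(207,222),(240,222),(274,222),(308,222)]:
    print('handle front edge',R.T@(cast(W,px,zm+.007)[0]-p)*1000)
# pliers yaw from arms axis: midline of handles at two rows
hm=(((h[...,0]<6)|(h[...,0]>174))&(h[...,1]>170)&(h[...,2]>100))
for r in (235,300,325):
    xs=np.where(hm[r])[0];xs=xs[(xs>195)&(xs<320)];print(r,xs.min(),xs.max(),R.T@(cast(W,((xs.min()+xs.max())/2,r),zm+.007)[0]-p)*1000)
# check: ring in scene & side, assuming pivot
for dz in (.008,):
    pv=cast(W,cc[0],zm+dz)[0]; ax=-R[:,0]; rc=pv+ax*.0776; rc[2]=zm-.02; print('pivot',pv,'ring',rc)
    print('side px',proj(cam('side'),rc),'scene px',proj(cam('scene'),rc))
```

```text
((256.95758056640625, 138.35226440429688), 26.647884368896484)
pivot tool mm [-54.63913248 -27.42876658  -0.19911007]
pivot tool mm [-55.00474008 -30.4296369   -0.19775661]
handle front edge [-24.28069287 -27.35204438 -18.3796107 ]
handle front edge [-24.29131774 -27.35549997  -6.35880183]
handle front edge [-24.30226194 -27.35905941   6.02328443]
handle front edge [-24.31320345 -27.36261798  18.40233762]
235 206 307 [-19.18129989 -27.34517441  -0.34862426]
300 210 303 [  8.25074489 -27.28053742  -0.3440924 ]
325 212 302 [ 19.70542319 -27.2536043   -0.14225198]
pivot [0.61794379 0.20218815 0.18188308] ring [0.69320605 0.22109102 0.15388308]
side px [[262.83494261 132.69580704]] scene px [[344.11195265 160.76353051]]
```

Run:
```python
from h import *
plan([.4853,-.184,.13],down(-120),15)
```

```text
[1.12 0.16 2.28] [-0.    2.94  0.01]
[1.   0.16 2.33] [-0.    2.94  0.01]
[0.88 0.16 2.38] [-0.    2.94  0.01]
[0.76 0.16 2.43] [-0.    2.94  0.01]
[0.63 0.16 2.46] [-0.    2.94  0.01]
[0.51 0.16 2.49] [-0.    2.94  0.01]
[0.38 0.16 2.51] [-0.    2.94  0.01]
[0.25 0.16 2.53] [-0.    2.94  0.01]
[0.12 0.16 2.54] [-0.    2.94  0.01]
[-0.01  0.16  2.54] [-0.    2.94  0.01]
[-0.14  0.16  2.54] [-0.    2.94  0.01]
[-0.27  0.16  2.53] [-0.    2.94  0.01]
[-0.4   0.16  2.51] [-0.    2.94  0.01]
[-0.53  0.16  2.49] [-0.    2.94  0.01]
[-0.66  0.16  2.45] [-0.    2.94  0.01]
```

Emit:
{"method": "jog_arm", "body": {
  "rows": [
    {"hand": 0,"dx": 0.4,"dy": 0.06,"dz": 0.8,"ax": 0,"ay": 1,"az": 0},
    {"hand": 0,"dx": 0.72,"dy": 0.1,"dz": 1.48,"ax": 0,"ay": 1.94,"az": 0},
    {"hand": 0,"dx": 1.0,"dy": 0.16,"dz": 2.33,"ax": 0,"ay": 2.94,"az": 0},
    {"hand": 0,"dx": 0.88,"dy": 0.16,"dz": 2.38,"ax": 0,"ay": 2.94,"az": 0},
    {"hand": 0,"dx": 0.76,"dy": 0.16,"dz": 2.43,"ax": 0,"ay": 2.94,"az": 0}
  ]
}}

```text
time_s: 7.58
position: [0.5432, 0.088, 0.148]
tool_rot: [[-0.999, -0.001, 0.038], [-0.038, -0.0, -0.999], [0.001, -1.0, 0.0]]
ft_force: [0.4, -0.1, -2.7]
grip_width: 0.0375
```

Emit:
{"method": "jog_arm", "body": {
  "rows": [
    {"hand": 0,"dx": 0.63,"dy": 0.16,"dz": 2.46,"ax": 0,"ay": 2.94,"az": 0},
    {"hand": 0,"dx": 0.51,"dy": 0.16,"dz": 2.49,"ax": 0,"ay": 2.94,"az": 0},
    {"hand": 0,"dx": 0.38,"dy": 0.16,"dz": 2.51,"ax": 0,"ay": 2.94,"az": 0},
    {"hand": 0,"dx": 0.25,"dy": 0.16,"dz": 2.53,"ax": 0,"ay": 2.94,"az": 0},
    {"hand": 0,"dx": 0.12,"dy": 0.16,"dz": 2.54,"ax": 0,"ay": 2.94,"az": 0}
  ]
}}

```text
time_s: 8.0
position: [0.5164, -0.0364, 0.1402]
tool_rot: [[-0.976, -0.0, -0.218], [0.218, -0.0, -0.976], [0.0, -1.0, 0.0]]
ft_force: [-0.3, 0.7, -3.2]
grip_width: 0.0375
```

Emit:
{"method": "jog_arm", "body": {
  "rows": [
    {"hand": 0,"dx": 0,"dy": 0.16,"dz": 2.54,"ax": 0,"ay": 2.94,"az": 0},
    {"hand": 0,"dx": -0.14,"dy": 0.16,"dz": 2.54,"ax": 0,"ay": 2.94,"az": 0},
    {"hand": 0,"dx": -0.27,"dy": 0.16,"dz": 2.53,"ax": 0,"ay": 2.94,"az": 0},
    {"hand": 0,"dx": -0.4,"dy": 0.16,"dz": 2.51,"ax": 0,"ay": 2.94,"az": 0},
    {"hand": 0,"dx": -0.53,"dy": 0.16,"dz": 2.49,"ax": 0,"ay": 2.94,"az": 0}
  ]
}}

```text
time_s: 8.42
position: [0.4895, -0.1606, 0.1322]
tool_rot: [[-0.889, -0.0, -0.458], [0.458, 0.0, -0.889], [0.0, -1.0, 0.0]]
ft_force: [0.7, -0.3, -2.1]
grip_width: 0.0377
```

Emit:
{"method": "jog_arm", "body": {
  "rows": [
    {"hand": 0,"dx": -0.42,"dy": 0.1,"dz": 1.6,"ax": 0,"ay": 1.94,"az": 0},
    {"hand": 0,"dx": -0.24,"dy": 0.06,"dz": 0.85,"ax": 0,"ay": 1,"az": 0},
    {"hand": 0,"dx": 0,"dy": 0,"dz": 0,"ax": 0,"ay": 0,"az": 0},
    {"hand": 0,"dx": 0,"dy": 0,"dz": 0,"ax": 0,"ay": 0,"az": 0},
    {"hand": 0,"dx": 0,"dy": 0,"dz": 0,"ax": 0,"ay": 0,"az": 0}
  ]
}}

```text
time_s: 8.83
position: [0.4848, -0.1829, 0.1308]
tool_rot: [[-0.867, -0.0, -0.499], [0.499, 0.0, -0.867], [0.0, -1.0, -0.0]]
ft_force: [0.3, 1.2, -3.1]
grip_width: 0.0373
```

```bash
cat > look.py <<'E'
from h import *
import pickle,sys
t=sys.argv[1]
imaging.get_image("wrist")
s=status.observe();R=np.array(s['tool_rot']);p=np.array(s['position'])
print(s['time_s'],p,s['grip_width'],s['ft_force'],np.abs(s['qvel']).max());print(R.round(4))
w=imaging.get_image("wrist")[:,:,::-1];cv2.imwrite(f'pics/w{t}.png',w);pickle.dump(s,open(f'w{t}.pkl','wb'))
a=imaging.get_image("side")[:,:,::-1];cv2.imwrite(f'pics/s{t}f.png',a)
b=imaging.get_image("scene")[:,:,::-1];cv2.imwrite(f'pics/c{t}f.png',b)
z=lambda i,y,x:cv2.resize(i[y:y+75,x:x+100],(800,600)[:2],interpolation=2)[:, :]
S=cam('side');C=cam('scene')
rc=p+R@np.array([-.1324,-.0003,-.0002]);print('ring est',rc,proj(S,rc),proj(C,rc))
cv2.imwrite(f'pics/s{t}.png',z(a,185,275));cv2.imwrite(f'pics/c{t}.png',z(b,235,190))
h=cv2.cvtColor(w,cv2.COLOR_BGR2HSV)
hm=(((h[...,0]<6)|(h[...,0]>174))&(h[...,1]>170)&(h[...,2]>100))
ys=np.where(hm[:,215:300].any(1))[0];print('handle front row',ys[ys>200].min())
for r in (235,300):
    xs=np.where(hm[r])[0];xs=xs[(xs>195)&(xs<320)];print(r,xs.min(),xs.max())
E
python3 look.py 8; python3 - <<'E'
E
```

```text
8.8833 [ 0.48491615 -0.18280768  0.13087221] 0.03795306906923003 [-0.00274077 -0.32430801 -1.8150162 ] 0.18989607664952993
[[-8.668e-01 -1.000e-04 -4.986e-01]
 [ 4.986e-01  3.000e-04 -8.668e-01]
 [ 2.000e-04 -1.000e+00 -2.000e-04]]
ring est [ 0.59978648 -0.24864552  0.13114876] [[326.20380314 220.09497603]] [[235.05225122 269.33563546]]
handle front row 221
235 207 307
300 210 304
```

View pics/s8.png

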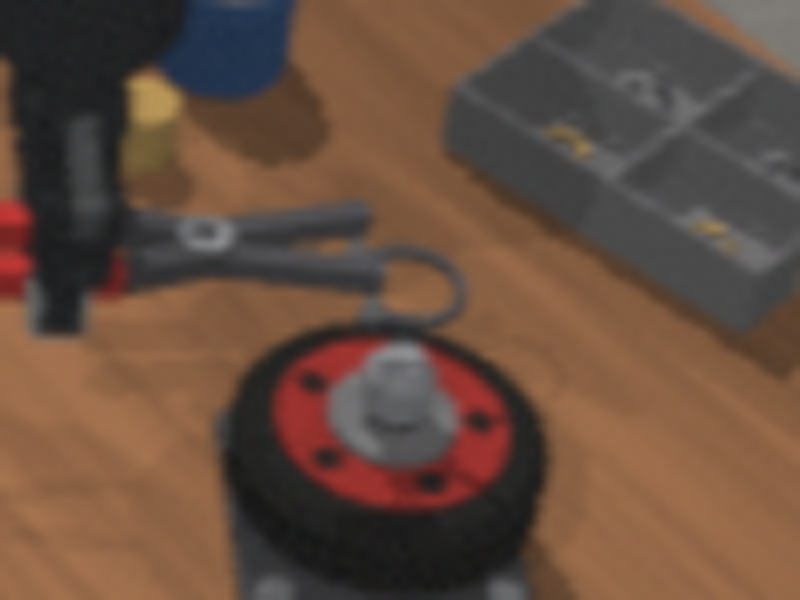

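View pics/c8.png

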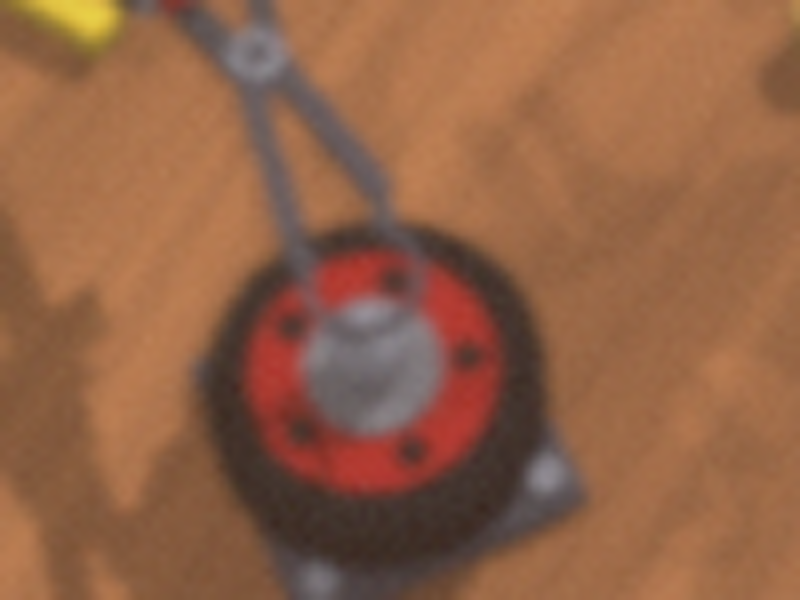

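View pics/w8.png

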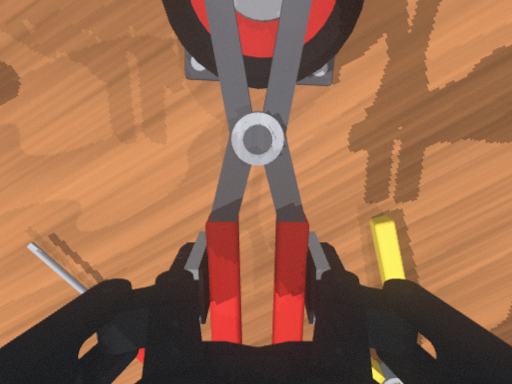

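Run:
```python
from h import *
S=cam('side');C=cam('scene')
t=np.linspace(0,2*np.pi,73)
def circ(x,y,z,r): return np.c_[x+r*np.cos(t),y+r*np.sin(t),0*t+z]
rc=[.5998,-.2486,.1311]
for n,c,o,k in (('side',S,(275,185),8),('scene',C,(190,235),8)):
    for nm,P in (('ring out',circ(*rc,.02)),('hub W',circ(.5987,-.2505,.068,.024)),('hub S',circ(.6015,-.2495,.068,.024)),('tyreW',circ(.5987,-.2505,.055,.06)),('end W',circ(.5987,-.2505,.097,.008))):
        q=(proj(c,P)-o+.5)*k; print(n,nm,q.min(0).round(),q.max(0).round(),q.mean(0).round())
import pickle
s=pickle.load(open('w8.pkl','rb'));W=cam('wrist',s)
for nm,xy in (('W',(.5987,-.2505)),('S',(.6015,-.2495))):
    for z,r in((.068,.024),(.062,.06),(.064,.0433)):
        q=proj(W,circ(*xy,z,r));i=q[:,1].argmax();print(nm,r,q[i],q[:,0].min(),q[:,0].max())
im=cv2.imread('pics/w8.png')[0:100,150:370];cv2.imwrite('pics/w8c.png',cv2.resize(im,(792,360),interpolation=2))
```

```text
side ring out [358. 247.] [470. 324.] [414. 285.]
side hub W [326. 365.] [456. 458.] [391. 411.]
side hub S [330. 360.] [460. 454.] [395. 406.]
side tyreW [226. 322.] [548. 557.] [388. 436.]
side end W [380. 340.] [424. 371.] [402. 356.]
scene ring out [303. 222.] [426. 336.] [365. 279.]
scene hub W [304. 294.] [444. 427.] [374. 361.]
scene hub S [312. 296.] [452. 428.] [383. 362.]
scene tyreW [203. 216.] [549. 545.] [379. 379.]
scene end W [343. 302.] [391. 347.] [367. 325.]
W 0.024 [260.9474394   20.74101641] 216.3988479111439 305.9873956714476
W 0.06 [260.51854394  88.66565574] 152.22378217099825 370.0582407628416
W 0.0433 [260.69569326  58.64701408] 181.8955825647226 340.41809421702504
S 0.024 [256.87308569  16.91113958] 212.04773512002552 301.8956080624654
S 0.06 [256.75749663  85.30687772] 147.79471739066503 366.2447479926911
S 0.0433 [256.81058529  55.09687059] 177.5137858279084 336.48802987230533
```

View pics/w8c.png

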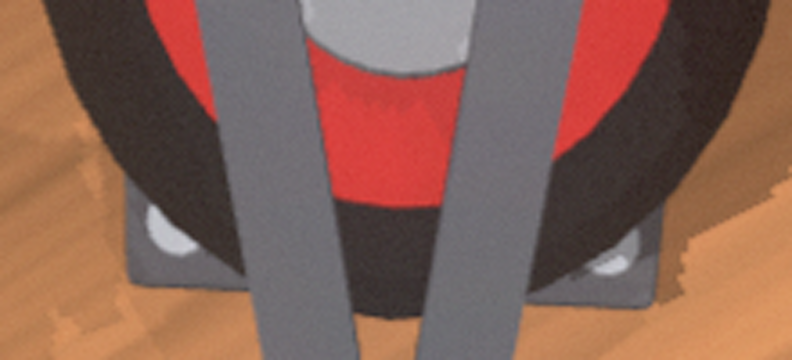

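Wrist view: the hub, red and tyre arcs put the axle about 2.8 mm to the tool's +z side, with no offset along the pliers. Side and scene predictions for the ring and hub agree within about 1 mm. Correcting sideways.

Emit:
{"method": "jog_arm", "body": {
  "rows": [
    {"hand": 0,"dx": 0,"dy": 0,"dz": 0.14,"ax": 0,"ay": 0,"az": 0},
    {"hand": 0,"dx": 0,"dy": 0.3,"dz": 0.14,"ax": 0,"ay": 0,"az": 0},
    {"hand": 0,"dx": 0,"dy": 0.7,"dz": 0,"ax": 0,"ay": 0,"az": 0},
    {"hand": 0,"dx": 0,"dy": 0.6,"dz": 0,"ax": 0,"ay": 0,"az": 0},
    {"hand": 0,"dx": 0,"dy": 0.3,"dz": 0,"ax": 0,"ay": 0,"az": 0}
  ]
}}

```text
time_s: 9.45
position: [0.483, -0.186, 0.1105]
tool_rot: [[-0.866, -0.002, -0.5], [0.5, 0.001, -0.866], [0.002, -1.0, -0.0]]
ft_force: [-0.7, -0.1, -2.6]
grip_width: 0.0375
```

Emit:
{"method": "jog_arm", "body": {
  "rows": [
    {"hand": 0,"dx": 0,"dy": 0,"dz": 0,"ax": 0,"ay": 0,"az": 0},
    {"hand": 0,"dx": 0,"dy": 0,"dz": 0,"ax": 0,"ay": 0,"az": 0},
    {"hand": 0,"dx": 0,"dy": 0,"dz": 0,"ax": 0,"ay": 0,"az": 0},
    {"hand": 0,"dx": 0,"dy": 0,"dz": 0,"ax": 0,"ay": 0,"az": 0},
    {"hand": 0,"dx": 0,"dy": 0,"dz": 0,"ax": 0,"ay": 0,"az": 0}
  ]
}}

```text
time_s: 9.87
position: [0.4835, -0.1863, 0.112]
tool_rot: [[-0.866, 0.0, -0.5], [0.5, -0.0, -0.866], [-0.0, -1.0, 0.0]]
ft_force: [0.2, 0.3, -2.8]
grip_width: 0.0374
```

```bash
python3 look.py 9
python3 - <<'E'
from h import *
im=cv2.imread('pics/w9.png')[0:110,150:370];cv2.imwrite('pics/w9c.png',cv2.resize(im,(792,396),interpolation=2))
import pickle
s=pickle.load(open('w9.pkl','rb'));W=cam('wrist',s);t=np.linspace(0,2*np.pi,73)
for z,r in((.068,.024),(.062,.06),(.064,.0433)):
    q=proj(W,np.c_[.5985+r*np.cos(t),-.2508+r*np.sin(t),0*t+z]);i=q[:,1].argmax();print(r,q[i],q[:,0].min(),q[:,0].max())
E
```

```text
9.9167 [ 0.48348714 -0.18628672  0.11202423] 0.037511889099611215 [-0.33549333  0.03714095 -2.699719  ] 0.10049699571624984
[[-8.66e-01  3.00e-04 -5.00e-01]
 [ 5.00e-01 -2.00e-04 -8.66e-01]
 [-4.00e-04 -1.00e+00  0.00e+00]]
ring est [ 0.59824921 -0.2523127   0.11237972] [[325.7266372  225.68647882]] [[234.36534524 273.17121922]]
handle front row 222
235 207 307
300 210 304
0.024 [254.25190378  13.91680189] 204.42208989439428 303.9308906612131
0.06 [254.4517305   89.05057534] 133.63458591921915 374.95146287425894
0.0433 [254.37539934  56.00695147] 166.36117075356145 342.132477737755
```

View pics/w9c.png

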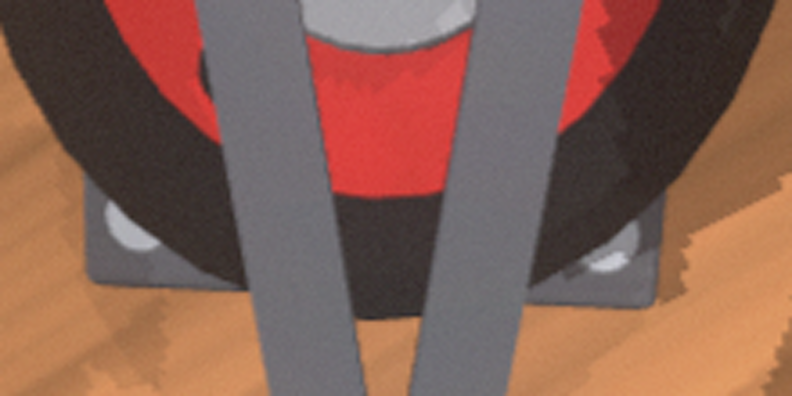

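View pics/s9.png

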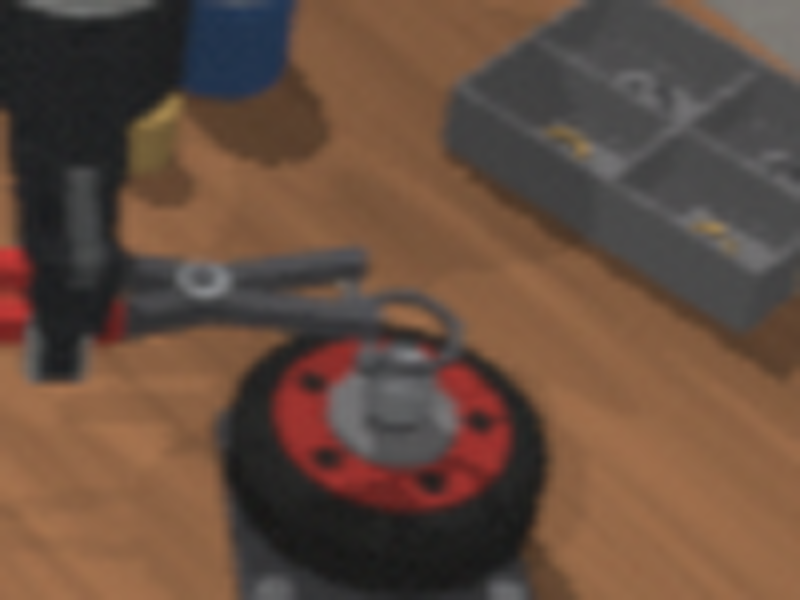

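View pics/c9.png

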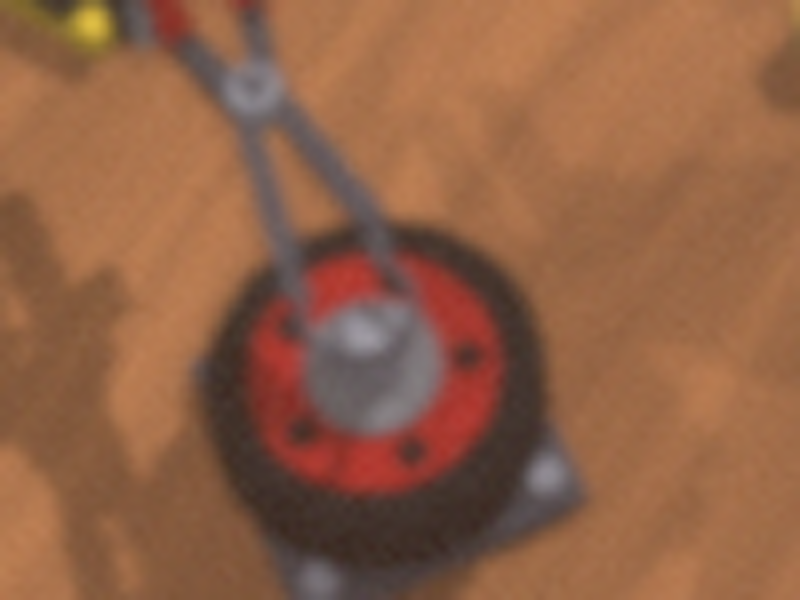

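The ring (side crop, about (407,329)) is now centred over the axle's axis to about 0.6 mm in all three views. Descending with a small correction.

Emit:
{"method": "jog_arm", "body": {
  "rows": [
    {"hand": 0,"dx": 0,"dy": 0.2,"dz": -0.06,"ax": 0,"ay": 0,"az": 0},
    {"hand": 0,"dx": 0,"dy": 0.4,"dz": 0,"ax": 0,"ay": 0,"az": 0},
    {"hand": 0,"dx": 0,"dy": 0.5,"dz": 0,"ax": 0,"ay": 0,"az": 0},
    {"hand": 0,"dx": 0,"dy": 0.5,"dz": 0,"ax": 0,"ay": 0,"az": 0},
    {"hand": 0,"dx": 0,"dy": 0.3,"dz": 0,"ax": 0,"ay": 0,"az": 0}
  ]
}}

```text
time_s: 10.48
position: [0.4834, -0.1855, 0.0919]
tool_rot: [[-0.866, -0.001, -0.5], [0.5, 0.001, -0.866], [0.001, -1.0, -0.0]]
ft_force: [0.7, 0.1, -2.3]
grip_width: 0.0383
```

Emit:
{"method": "jog_arm", "body": {
  "rows": [
    {"hand": 0,"dx": 0,"dy": 0,"dz": 0,"ax": 0,"ay": 0,"az": 0},
    {"hand": 0,"dx": 0,"dy": 0,"dz": 0,"ax": 0,"ay": 0,"az": 0},
    {"hand": 0,"dx": 0,"dy": 0,"dz": 0,"ax": 0,"ay": 0,"az": 0},
    {"hand": 0,"dx": 0,"dy": 0,"dz": 0,"ax": 0,"ay": 0,"az": 0},
    {"hand": 0,"dx": 0,"dy": 0,"dz": 0,"ax": 0,"ay": 0,"az": 0}
  ]
}}

```text
time_s: 10.9
position: [0.4838, -0.1858, 0.093]
tool_rot: [[-0.866, 0.0, -0.5], [0.5, -0.0, -0.866], [-0.0, -1.0, 0.0]]
ft_force: [0.4, -0.6, -2.5]
grip_width: 0.0376
```

```bash
python3 look.py 10
```

```text
10.95 [ 0.48379063 -0.18576093  0.09299323] 0.03775690630972308 [-0.34945442 -0.10784793 -2.48005734] 0.06567274398175481
[[-8.66e-01  3.00e-04 -5.00e-01]
 [ 5.00e-01 -2.00e-04 -8.66e-01]
 [-4.00e-04 -1.00e+00  0.00e+00]]
ring est [ 0.5985541  -0.25178449  0.09334632] [[324.77270723 230.14403083]] [[235.1533064  276.01553867]]
handle front row 222
235 207 307
300 210 304
```

View pics/s10.png

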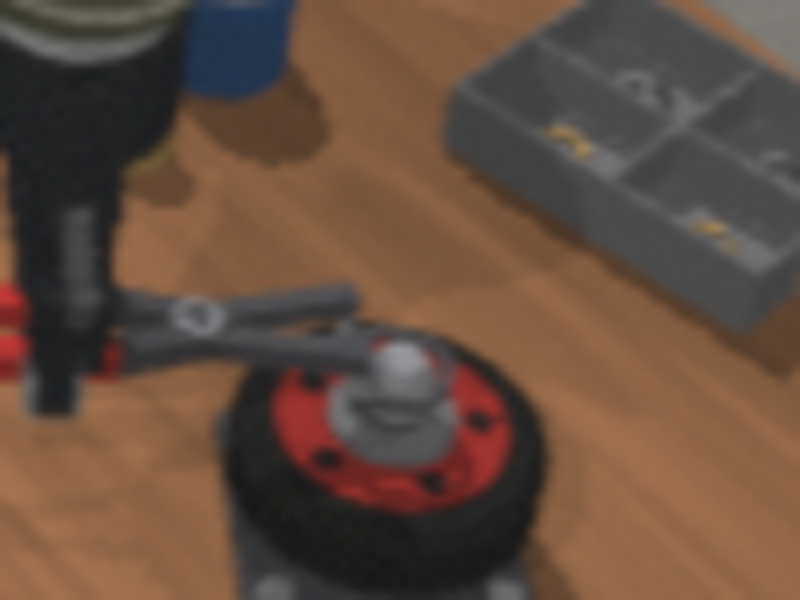

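View pics/c10.png

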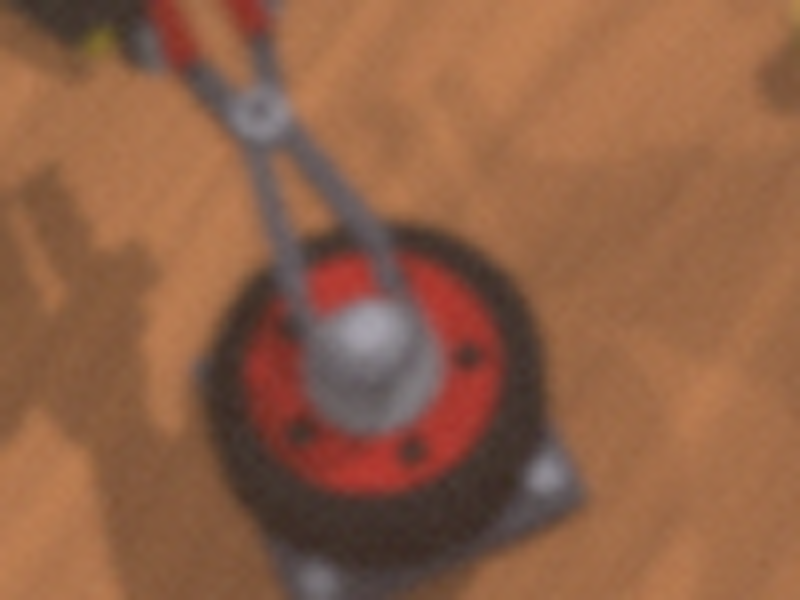

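No contact force, and the axle's end stands inside the ring (side (402,357)). Descending the last 21 mm slowly.

Emit:
{"method": "jog_arm", "body": {
  "rows": [
    {"hand": 0,"dx": 0,"dy": 0.15,"dz": 0,"ax": 0,"ay": 0,"az": 0},
    {"hand": 0,"dx": 0,"dy": 0.3,"dz": 0,"ax": 0,"ay": 0,"az": 0},
    {"hand": 0,"dx": 0,"dy": 0.3,"dz": 0,"ax": 0,"ay": 0,"az": 0},
    {"hand": 0,"dx": 0,"dy": 0.3,"dz": 0,"ax": 0,"ay": 0,"az": 0},
    {"hand": 0,"dx": 0,"dy": 0.15,"dz": 0,"ax": 0,"ay": 0,"az": 0}
  ]
}}

```text
time_s: 11.52
position: [0.4835, -0.1856, 0.0802]
tool_rot: [[-0.866, -0.001, -0.5], [0.5, 0.0, -0.866], [0.001, -1.0, -0.0]]
ft_force: [-0.5, 0.2, -2.0]
grip_width: 0.0377
```

Emit:
{"method": "jog_arm", "body": {
  "rows": [
    {"hand": 0,"dx": 0,"dy": 0.2,"dz": 0,"ax": 0,"ay": 0,"az": 0},
    {"hand": 0,"dx": 0,"dy": 0.2,"dz": 0,"ax": 0,"ay": 0,"az": 0},
    {"hand": 0,"dx": 0,"dy": 0.2,"dz": 0,"ax": 0,"ay": 0,"az": 0},
    {"hand": 0,"dx": 0,"dy": 0.1,"dz": 0,"ax": 0,"ay": 0,"az": 0},
    {"hand": 0,"dx": 0,"dy": 0.1,"dz": 0,"ax": 0,"ay": 0,"az": 0}
  ]
}}

```text
time_s: 11.93
position: [0.4837, -0.1857, 0.0727]
tool_rot: [[-0.866, -0.0, -0.5], [0.5, 0.0, -0.866], [0.0, -1.0, -0.0]]
ft_force: [0.1, 0.3, -3.1]
grip_width: 0.0372
```

Emit:
{"method": "jog_arm", "body": {
  "rows": [
    {"hand": 0,"dx": 0,"dy": 0,"dz": 0,"ax": 0,"ay": 0,"az": 0},
    {"hand": 0,"dx": 0,"dy": 0,"dz": 0,"ax": 0,"ay": 0,"az": 0},
    {"hand": 0,"dx": 0,"dy": 0,"dz": 0,"ax": 0,"ay": 0,"az": 0},
    {"hand": 0,"dx": 0,"dy": 0,"dz": 0,"ax": 0,"ay": 0,"az": 0},
    {"hand": 0,"dx": 0,"dy": 0,"dz": 0,"ax": 0,"ay": 0,"az": 0}
  ]
}}

```text
time_s: 12.35
position: [0.4838, -0.1858, 0.0729]
tool_rot: [[-0.866, 0.0, -0.5], [0.5, -0.0, -0.866], [-0.0, -1.0, 0.0]]
ft_force: [-0.1, 0.2, -1.7]
grip_width: 0.0376
```

```bash
python3 look.py 11
python3 - <<'E'
from h import *
import pickle
s=pickle.load(open('w11.pkl','rb'));W=cam('wrist',s);t=np.linspace(0,2*np.pi,73)
for z,r in((.068,.024),(.062,.06),(.064,.0433)):
    q=proj(W,np.c_[.5983+r*np.cos(t),-.2516+r*np.sin(t),0*t+z]);i=q[:,1].argmax();print(r,q[i],q[:,0].min(),q[:,0].max())
im=cv2.imread('pics/w11.png')[0:130,130:390];cv2.imwrite('pics/w11c.png',cv2.resize(im,(780,390),interpolation=2))
E
```

```text
12.4 [ 0.48374968 -0.18572761  0.07288591] 0.03739420973997146 [ 0.23638547  0.24906701 -3.05859028] 0.09994323715089017
[[-8.66e-01  2.00e-04 -5.00e-01]
 [ 5.00e-01 -0.00e+00 -8.66e-01]
 [-2.00e-04 -1.00e+00 -0.00e+00]]
ring est [ 0.59851081 -0.25175541  0.07320693] [[323.81050714 234.91025972]] [[235.74075944 279.02041352]]
handle front row 221
235 207 307
300 210 304
0.024 [257.01932541 -10.48850054] 192.10168503760823 322.0412287390808
0.06 [256.97909064  86.68140329] 100.94800080593434 413.3255121594616
0.0433 [256.99778137  44.58349216] 143.02446798410634 371.17962168310277
```

View pics/s11.png

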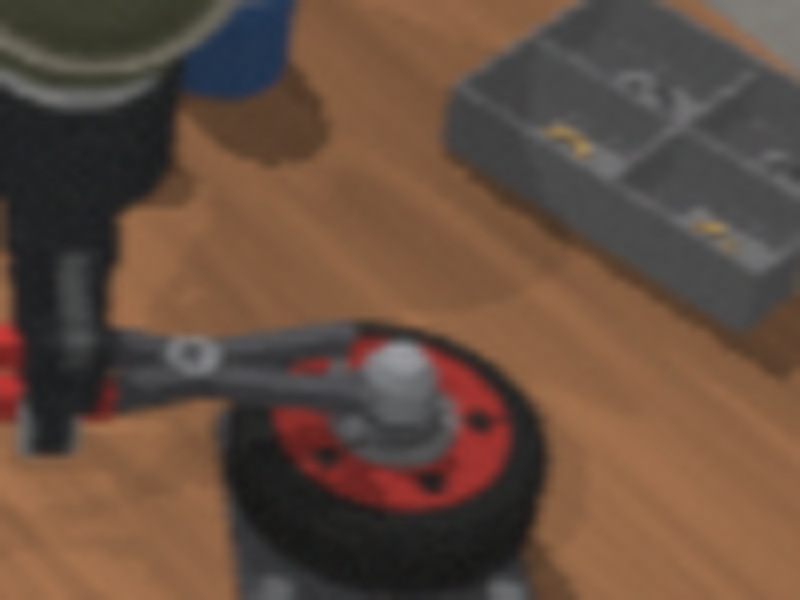

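View pics/c11.png

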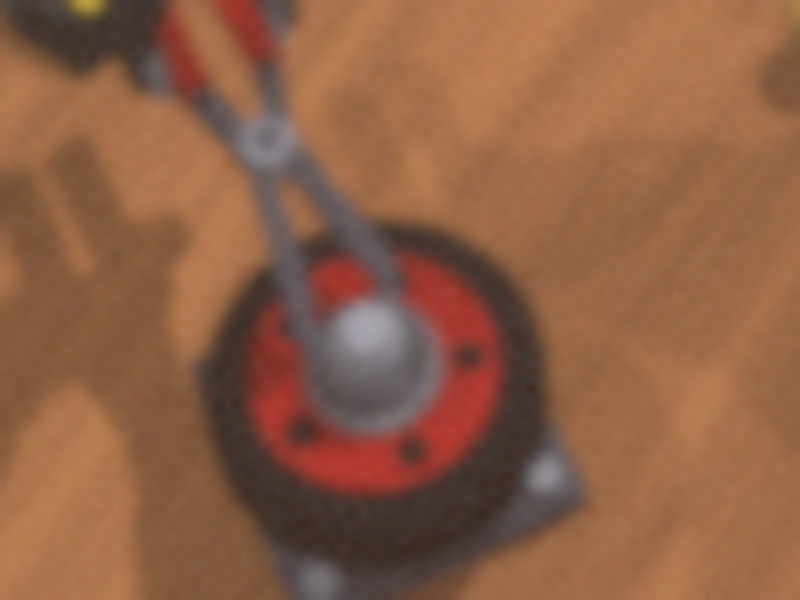

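View pics/w11c.png

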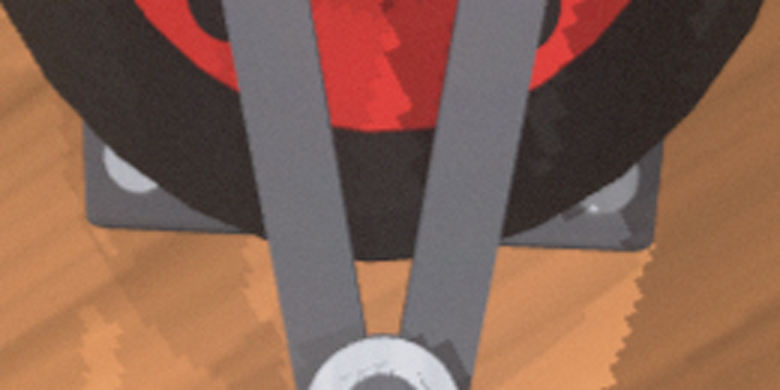

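Centring is confirmed: the wheel's arcs match predictions to about 0.5 px. The arm rests about 1 mm high, so I'll lower 1 mm. I'll also check the in-hand height (w6, on the rest, against now).

Emit:
{"method": "jog_arm", "body": {
  "rows": [
    {"hand": 0,"dx": 0,"dy": 0.05,"dz": 0,"ax": 0,"ay": 0,"az": 0},
    {"hand": 0,"dx": 0,"dy": 0.05,"dz": 0,"ax": 0,"ay": 0,"az": 0},
    {"hand": 0,"dx": 0,"dy": 0.02,"dz": 0,"ax": 0,"ay": 0,"az": 0},
    {"hand": 0,"dx": 0,"dy": 0,"dz": 0,"ax": 0,"ay": 0,"az": 0},
    {"hand": 0,"dx": 0,"dy": 0,"dz": 0,"ax": 0,"ay": 0,"az": 0}
  ]
}}

```text
time_s: 12.97
position: [0.4837, -0.1857, 0.0716]
tool_rot: [[-0.866, -0.0, -0.5], [0.5, 0.0, -0.866], [0.0, -1.0, 0.0]]
ft_force: [0.3, -0.6, -1.5]
grip_width: 0.038
```

```bash
python3 look.py 12
python3 - <<'E'
from h import *
for n in ('w6','w7','w12'):
    im=cv2.imread(f'pics/{n}.png');h=cv2.cvtColor(im,cv2.COLOR_BGR2HSV)
    hm=(((h[...,0]<8)|(h[...,0]>172))&(h[...,1]>140)&(h[...,2]>80))
    o=[]
    for r in (230,240,250):
        xs=np.where(hm[r])[0];xs=xs[(xs>195)&(xs<320)];o.append((xs.min(),xs.max()))
    g=cv2.cvtColor(im,cv2.COLOR_BGR2GRAY)
    m=((h[...,1]<60)&(h[...,2]>135)).astype(np.uint8);m[:,:228]=0;m[:,287:]=0;m[:108]=0;m[168:]=0
    c=max(cv2.findContours(m,0,1)[0],key=cv2.contourArea);print(n,o,cv2.minEnclosingCircle(c),cv2.boundingRect(c))
E
```

```text
13.0167 [ 0.48370485 -0.18573611  0.07162536] 0.03749955972093947 [-0.59369321 -0.57579189 -2.32453423] 0.09283423882075742
[[-0.866 -0.    -0.5  ]
 [ 0.5   -0.    -0.866]
 [ 0.    -1.     0.   ]]
ring est [ 0.59846792 -0.25176064  0.07192428] [[323.74127147 235.21677233]] [[235.76394406 279.2033989 ]]
handle front row 222
235 207 307
300 210 303
w6 [(np.int64(206), np.int64(308)), (np.int64(206), np.int64(307)), (np.int64(206), np.int64(307))] ((257.0, 139.0), 26.683427810668945) (231, 113, 53, 53)
w7 [(np.int64(206), np.int64(308)), (np.int64(206), np.int64(307)), (np.int64(206), np.int64(307))] ((256.95758056640625, 138.35226440429688), 26.647884368896484) (231, 112, 53, 54)
w12 [(np.int64(206), np.int64(308)), (np.int64(207), np.int64(307)), (np.int64(207), np.int64(308))] ((257.3760070800781, 138.01907348632812), 27.146289825439453) (231, 111, 53, 54)
```

View pics/s12.png

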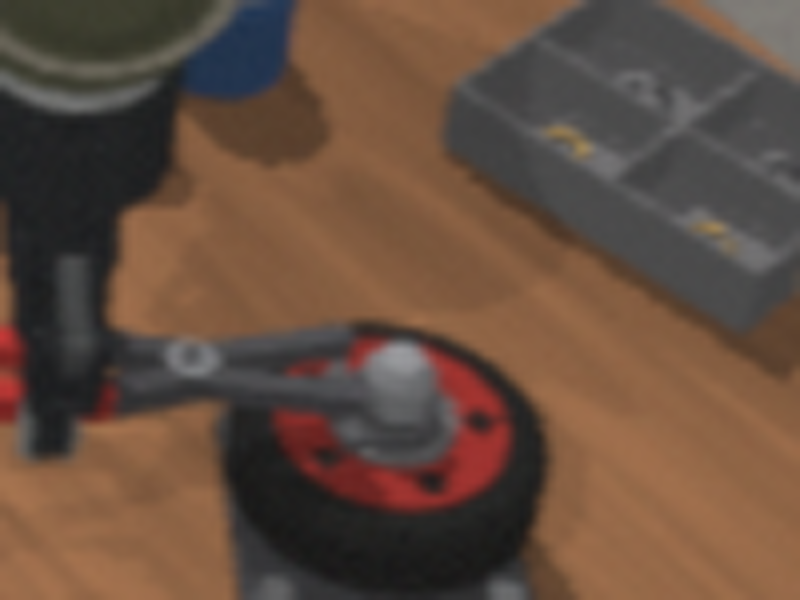

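The in-hand pose is unchanged since the rest (pivot at (257,138), handles 206–308). The ring estimate is at z = 71.9 mm, and the wrist force is just the pliers' weight, so nothing is touching. Handing in.

```bash
python3 -c "
from rig import job,status
s=status.observe();print(s['time_s'],s['position'],s['grip_width']);print(job.close_job())"
```

```text
13.1667 [ 0.48370208 -0.18574209  0.07163812] 0.037681549442477
the job is handed in; nothing more can be done
None
```

I squeezed the smaller red pliers to the stop with 32 N, lifted them off the rest and lowered the spread ring over the axle to the groove. I handed the job in at 13.2 s, still holding them squeezed. No verdict was reported.

Last checks before handing in:
- **Centring:** the ring centre was at an estimated (0.5985, -0.2518), within about 0.3 mm of my final axle estimate. The wheel's arcs in the wrist view matched predictions to about 0.5 px, 1.3 px at worst.
- **Height:** the ring was at an estimated 71.9 mm, against the groove's 71.5 mm. This comes from the arm pose and the pliers' seat on the rest, because the side view is too coarse to confirm it.
- **Level:** the tool was level to 0.001 rad. The pliers' in-hand view was unchanged since the rest to about 1 px.
- **Grip and contact:** finger width was 37.7 mm, and the wrist force was only the pliers' weight (about 2–3 N), so no contact was felt.
- **Disagreement:** the side and scene cameras together put the axle about 3 mm from the wrist-camera value in x, and about 2 mm from my final value in y. I relied on the wrist view, which shows the pliers and the wheel in the same picture.

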